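Refit the hand knob of the tyre truer

TASK

The black hand knob has come off the tyre-truing machine. Pick it up, set it on the machine's upright keyed spindle and, pressing only gently, turn it slowly until its keyway drops over the key and it sits fully home on its collar; then turn it clockwise (seen from above) to the spindle's end stop, where its pointer faces the index bar, and let go. Never force the knob down or against the stop, and leave the wheel, the tub and the screwdriver where they are.

Things in the scene. Friction and masses are not known exactly. Their poses are not given: they have to be found in the camera images.
- knob: Loose black plastic hand knob, about 60 g, standing upright on the table, bore down. Origin: centre of its underside, on its axis; +z up along the axis; +x towards its pointer. A skirt 44 mm across and 25 mm high with a straight grip bar on top; 47 mm high in all
- grip_bar (a point): centre of the top face of the knob's grip bar, 47 mm above the knob's underside, axes as the knob's. The bar is 12 mm wide (knob's y), 38 mm long (knob's x) and 22 mm high, standing on the skirt: the place to hold the knob
- bore (a point): centre of the bore's mouth in the knob's underside (same point as knob). Blind round bore, 13.5 mm diameter, 22 mm deep, with one keyway 5.2 mm wide that runs the whole depth and reaches 17.5 mm from the axis, exactly under the pointer (knob's +x)
- pointer (a point): tip of the knob's small white pointer nose (4 mm wide), 27 mm from the knob's axis on its +x side, 23 mm above the underside; axes as the knob's
- truer: Tyre-truing machine, fixed. Black base 170 x 255 mm, top 40 mm above the table (x -85 to 85, y -72 to 182 mm about the origin). Origin: at table height under the spindle's axis, +z up. Motor and gearbox stand on the base at y = 90 to 172 mm, up to 90 mm high; round the spindle the base is clear. The spindle's angle is not measured
- seat (a point): on the spindle's axis, top of the steel collar (38 mm across, 46 mm above the table) on which the knob's underside rests when home; axes as truer. Off the key the knob stops 10 mm above this; with the keyway over the key (within about 0.05 rad) it drops to the collar. Press with 5 to 8 N and twist with under 0.2 N m: over 55 N of contact with the machine is forcing it
- spindle_tip (a point): top centre of the upright steel spindle, 21 mm above the collar: 12 mm diameter, top 4 mm tapered to 6 mm. Its lower 10 mm carries one key, 4 mm wide, reaching 16 mm from the axis. At the start the key stands 0.45 to 1.6 rad anticlockwise (from above) of index. It turns stiffly (0.08 N m), stays where left, and a lightly pressed knob does not drag it
- index (a point): point 27 mm from the spindle's axis, at collar height, above which the pointer tip ends up with the knob home and the spindle at its hard clockwise stop (key pointing this way); 0.85 rad clockwise of truer's +x; axes as truer. An aluminium bar, 16 x 3 mm, on the base marks this direction, 32 to 48 mm from the axis
- wheel: bystander: a model car wheel with black tyre lying flat, 58 mm across, 27 mm high; origin centre of its underside. Leave alone
- tub: bystander: a small square clear tub with green lid, 62 x 62 mm, 28 mm high; origin centre of its underside. Leave alone
- driver: bystander: a screwdriver lying on the table, about 160 mm long. Leave alone
Mind the look-alikes: they are no part of the job. Several things look just like the knob: the one meant starts farthest to the robot's right.

How it is judged:
By the outcome, as a careful person would: the job done as asked, in the order asked, and still so for the second after the job is handed in, with the robot touching nothing.
It also fails if it takes over 64 s, if anything falls off the work surface, if the arm or the gripper's body presses on something with over 40 N, if the wrist force passes 120 N, or if a joint passes its speed limit or range.

ROBOT

A 6-joint arm with a two-finger parallel gripper is mounted at the origin on the work surface. World frame = base frame: x ahead of the robot, y to its left, z up, the work surface at z = 0. Lengths are in m, angles in rad, forces in N, time in s.
With the tool pointing down it reaches from about 0.225 to 0.875 m from the base axis. Payload 3.4 kg.
Tool frame: the origin (TCP) lies at the very end of the fingers, on their centre line; the grasp point (between the pads) lies behind it (manip.grasp_offset is the z of the grasp point in the tool frame, in m); z points along the fingers, y is the line along which they close (so a half turn about z gives the same grasp; the last joint's range is limited). The gripper opens to 85 mm and grips with 20 to 120 N. Pads are 22 mm wide; open, the fingers measure 114 mm over their backs; the gripper's body (76 mm by 85 mm) begins 54 mm behind the grasp point. The pads swing forward as they close: fully open they stand 13 mm farther back than shut.
Start: joints at [1.012, 0.276, 1.505, -0, 1.361, -0.121], TCP at [0.244, 0.521, 0.231] pointing down, gripper open.
Joint ranges: [-2.89, 2.89], [-0.75, 2.08], [0.22, 2.7], [-1.18, 4.32], [0.11, 2.71], [-2.7, 2.7]. Speed limits (rad/s): [2.57, 2.57, 3.14, 3.14, 3.14, 3.14].

INTERFACE

Orientations are given as a unit quaternion [w, x, y, z].
In Python, from rig import manip gives the robot as it stands.
- The arm moves only by the shell command python3 -m pendant 'ROWS' [FORCE]. ROWS is JSON, a list of rows, each an object of numbers: "dx", "dy", "dz": the shift along the tool's x, y, z in m; "rx", "ry", "rz": the turn, a rotation vector about the tool's x, y, z in degrees; "hand": the finger opening in m, from 0 to 0.0854. In form: [{"dx": .., "dy": .., "dz": .., "rx": .., "ry": .., "rz": .., "hand": ..}, ...]. A call has 1 to 12 rows; each row shifts and turns the commanded pose from where the row before left it, along the tool's axes as they then stand; what a row does not reach is not made up. A row lasts 1/12 s, in which the tool goes at most 41.7 mm and 7.16 degrees, less where a joint would pass 70% of its speed; a pose out of reach is approached as far as the arm can. A call is refused whole if a number of a shift passes 0.0417 or a number of a turn 7.16, either way. A call with a gripper value outside its range is refused whole. The fingers move at their own pace and stop on an object; FORCE is the grip in N (left out, the last holds). Time passes only in rows, so rows that do not move let the fingers close. It gives the time, the measured TCP pose, the force, the opening and the grip force at its end, in the units of the state.
- manip.get_state(): the state, without advancing time (a new reading comes with each control period).
- manip.get_image(name): name is "scene" or "top" or "wrist"; returns a dict with "frame" (400x640x3 uint8, red, green, blue), "fx", "fy", "cx", "cy" (pixels), "position" and "attitude" of the camera in the world; the wrist camera has in their place "mount" (4x4, takes a point from camera to tool coordinates, whose origin is the TCP and whose axes are the flange's). Camera axes: x right, y up, looking along -z (the intrinsics and any distortion apply to the point x, -y, -z); pixel columns grow to the right and rows downward; lengths in m; the calibration is good to about 2 mm. A picture is of the moment at which its call begins: read the wrist's pose just before it. There is no depth.
- manip.sign_off(): hands the job in; it is judged then, once.
The state is a dict: "clock": time; "qpos": joint angles; "qd": joint speeds; "effort": joint torques, N m; "position": TCP position; "ee_rot": TCP orientation; "contact_force": force on the tool from outside, world axes, zero at the start; "moment": the same for the moment, N m; "width": finger opening in m; "gripper_force": force on a finger pad.
Only numpy, scipy, OpenCV 4.12 (cv2) and the standard library are available. Lean on these libraries where they do the work, as an engineer would, in place of code of your own. Each camera call takes 0.05 s, during which the arm holds its last target. There are 200 camera calls.

## Working session

There is one attempt and no reset: what is moved stays moved. The work goes in short steps, Python scripts to look and compute and a shell command to move; the robot and the scene stay as the last step left them, time stands still between calls to the robot, and variables do not carry over. Pictures are saved under pics/ and viewed, at most 10 in all, crops included, and the job is handed in when it is done.

```bash
ls; mkdir -p pics; cat > h.py <<'E'
import numpy as np, cv2
from rig import manip
from scipy.spatial.transform import Rotation as R
def rot(q): return R.from_quat([q[1],q[2],q[3],q[0]]).as_matrix()
def cam(name):
    s=manip.get_state(); im=manip.get_image(name)
    if 'mount' in im:
        T=np.eye(4);T[:3,:3]=rot(s['ee_rot']);T[:3,3]=s['position'];M=T@np.array(im['mount'])
        P,A=M[:3,3],M[:3,:3]
    else:
        P=np.array(im['position']);A=np.array(im['attitude']);A=rot(A) if A.size==4 else A.reshape(3,3)
    return dict(f=im['frame'],K=(im['fx'],im['fy'],im['cx'],im['cy']),P=P,A=A)
def ray(c,u,v):
    fx,fy,cx,cy=c['K'];d=c['A']@np.array([(u-cx)/fx,-(v-cy)/fy,-1]);return d
def onz(c,u,v,z):
    d=ray(c,u,v);return c['P']+d*(z-c['P'][2])/d[2]
def pix(c,p):
    fx,fy,cx,cy=c['K'];q=c['A'].T@(np.array(p)-c['P']);return cx-fx*q[0]/q[2],cy+fy*q[1]/q[2]
def meet(c1,p1,c2,p2):
    a,b=ray(c1,*p1),ray(c2,*p2);M=np.c_[a,-b];t=np.linalg.lstsq(M,c2['P']-c1['P'],rcond=None)[0]
    x,y=c1['P']+a*t[0],c2['P']+b*t[1];return (x+y)/2,np.linalg.norm(x-y)
def save(n,f): cv2.imwrite('pics/'+n+'.png',f[:,:,::-1])
E
python3 - <<'E'
from h import *
for n in ('top','scene'):
    im=manip.get_image(n);print({k:v for k,v in im.items() if k!='frame'})
    c=cam(n);save(n,c['f'])
im=manip.get_image('wrist');print({k:v for k,v in im.items() if k!='frame'})
print(manip.get_state(),manip.grasp_offset)
E
```

```text
pics
{'fx': 401.52932067386956, 'fy': 401.52932067386956, 'cx': 311.17304905187666, 'cy': 200.2799097309742, 'position': array([ 0.38139727, -0.05329574,  0.88857153]), 'attitude': array([-0.69944477, -0.07401579,  0.05667555,  0.70858067])}
{'fx': 438.49090858295864, 'fy': 438.49090858295864, 'cx': 319.70150623048573, 'cy': 191.54648515456952, 'position': array([0.95409707, 0.24782758, 0.74161254]), 'attitude': array([0.4377934 , 0.14575084, 0.29399649, 0.83705418])}
{'fx': 282.0701426730737, 'fy': 282.0701426730737, 'cx': 319.8130604344125, 'cy': 201.50055127594175, 'mount': array([[ 9.18961441e-05,  9.51311001e-01,  3.08232658e-01,
         7.90954231e-02],
       [ 9.99999820e-01, -2.70251503e-04,  5.35949373e-04,
        -1.64381928e-04],
       [ 5.93154874e-04,  3.08232553e-01, -9.51310854e-01,
        -1.42710463e-01],
       [ 0.00000000e+00,  0.00000000e+00,  0.00000000e+00,
         1.00000000e+00]])}
{'clock': 0.25, 'qpos': array([ 1.01202785e+00,  2.76286045e-01,  1.50547170e+00,  4.33484714e-06,
        1.36068300e+00, -1.20987534e-01]), 'qd': array([-0.00039905, -0.00212081, -0.00393971,  0.00055402, -0.00178503,
       -0.00099283]), 'effort': array([-7.71082814e-04, -4.16421461e+01, -2.45676380e+01, -4.71993371e-04,
        7.36478716e-03,  2.08476001e-05]), 'position': array([0.24364231, 0.52059215, 0.23087955]), 'ee_rot': array([-1.43363191e-04,  2.17147126e-01,  9.76138794e-01, -3.99081365e-04]), 'contact_force': array([-0.41007738, -0.65507854,  0.00619824]), 'moment': array([ 0.0036443 , -0.01357013, -0.00211647]), 'gripper_force': 0.0, 'width': 0.08563028472736571} -0.0187
```

View pics/top.png

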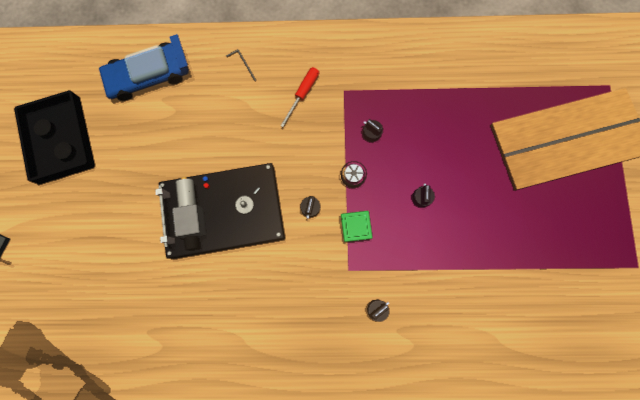

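View pics/scene.png

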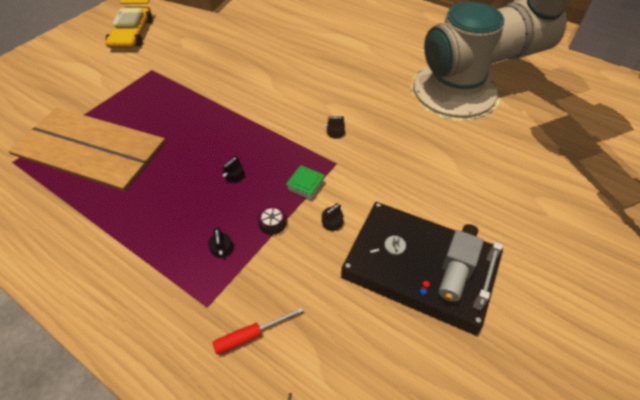

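The top view shows four knobs, at (372,130), (424,195), (310,207) and (378,310). The machine's spindle is near (244,204). The scene view shows the matching knobs at (220,243), (233,170), (333,216) and (336,126), with the spindle at (395,244).

```bash
python3 - <<'E'
from h import *
t=cam('top');s=cam('scene')
for n,p,q in (('k1',(372,130),(220,243)),('k2',(424,195),(233,170)),('k3',(310,207),(333,216)),('k4',(378,310),(336,126)),('sp',(244,204),(395,244)),('bar',(257,190),(375,250))):
    print(n,onz(t,*p,.035).round(3),*meet(t,p,s,q))
S=manip.get_state();print(rot(S['ee_rot']).round(3))
E
```

```text
k1 [ 0.699 -0.17   0.035] [ 0.70462929 -0.17295058  0.01965275] 0.00119424278439283
k2 [ 0.549 -0.276  0.035] [ 0.5515933  -0.27925093  0.0203335 ] 0.0017739001700951163
k3 [ 0.527 -0.03   0.035] [ 0.52912157 -0.02979217  0.01986949] 0.0005468364339534332
k4 [ 0.31  -0.168  0.035] [ 0.30916631 -0.16940026  0.0205801 ] 0.0005363549461110119
sp [0.535 0.113 0.035] [0.5330925  0.11016871 0.04793649] 3.501703640255507e-05
bar [0.566 0.085 0.035] [0.56344865 0.08447661 0.04428745] 0.0025368921584175293
[[-0.906  0.424 -0.   ]
 [ 0.424  0.906 -0.   ]
 [ 0.    -0.    -1.   ]]
```

```bash
python3 -m pendant '[{"dx":-0.033,"dy":-0.019},{"dx":-0.033,"dy":-0.019},{"dx":-0.033,"dy":-0.019},{"dx":-0.033,"dy":-0.019},{"dx":-0.033,"dy":-0.019},{"dx":-0.033,"dy":-0.019},{"dx":-0.033,"dy":-0.019},{"dx":-0.033,"dy":-0.019},{"dx":-0.033,"dy":-0.019},{"dx":-0.033,"dy":-0.019},{"dx":-0.033,"dy":-0.019},{"dx":0}]'
python3 - <<'E'
from h import *
w=cam('wrist');print(w['P'],pix(w,[.533,.11,.048]));save('w1',w['f']);import pickle;pickle.dump(w,open('w1.pkl','wb'))
E
```

```text
[0.17204552 0.55413611 0.37379904] (np.float64(170.06346360305656), np.float64(435.865641680173))invalid input
```

View pics/w1.png

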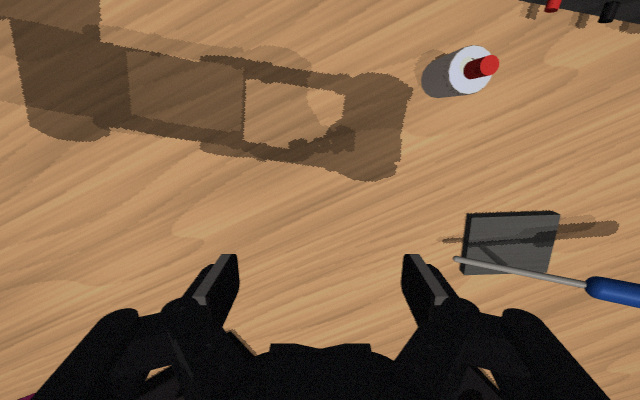

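This is still the start view, because the call was refused. It shows only the table and tools, with the fingertips near (235,260) and (405,260). I'll retry with all keys given.

```bash
python3 -m pendant '[{"dx":-0.033,"dy":-0.019,"dz":0.0,"rx":0.0,"ry":0.0,"rz":0.0,"hand":0.085},{"dx":-0.033,"dy":-0.019,"dz":0.0,"rx":0.0,"ry":0.0,"rz":0.0,"hand":0.085}]' ; python3 -m pendant '[{"dx":-0.033,"dy":-0.019}]'
```

```text
clock: 0.57
position: [0.2871, 0.4588, 0.231]
ee_rot: [0.0, 0.215, 0.977, 0.0]
contact_force: [1.2, 0.5, -0.6]
width: 0.085
gripper_force: 0.0invalid input
```

```bash
python3 -m pendant '[{"dx":-0.0335,"dy":-0.019,"dz":0,"rx":0,"ry":0,"rz":0,"hand":0.085},{"dx":-0.0335,"dy":-0.019,"dz":0,"rx":0,"ry":0,"rz":0,"hand":0.085},{"dx":-0.0335,"dy":-0.019,"dz":0,"rx":0,"ry":0,"rz":0,"hand":0.085},{"dx":-0.0335,"dy":-0.019,"dz":0,"rx":0,"ry":0,"rz":0,"hand":0.085},{"dx":-0.0335,"dy":-0.019,"dz":0,"rx":0,"ry":0,"rz":0,"hand":0.085},{"dx":-0.0335,"dy":-0.019,"dz":0,"rx":0,"ry":0,"rz":0,"hand":0.085},{"dx":-0.0335,"dy":-0.019,"dz":0,"rx":0,"ry":0,"rz":0,"hand":0.085},{"dx":-0.0335,"dy":-0.019,"dz":0,"rx":0,"ry":0,"rz":0,"hand":0.085},{"dx":-0.0335,"dy":-0.019,"dz":0,"rx":0,"ry":0,"rz":0,"hand":0.085},{"dx":-0.0335,"dy":-0.019,"dz":0,"rx":0,"ry":0,"rz":0,"hand":0.085},{"dx":-0.0335,"dy":-0.019,"dz":0,"rx":0,"ry":0,"rz":0,"hand":0.085},{"dx":0,"dy":0,"dz":0,"rx":0,"ry":0,"rz":0,"hand":0.085}]'
python3 - <<'E'
from h import *
w=cam('wrist');print(w['P'],pix(w,[.533,.11,.048]),pix(w,[.533,.11,.067]));u,v=map(int,pix(w,[.533,.11,.048]))
import pickle;pickle.dump(w,open('w1.pkl','wb'))
u0,v0=max(u-66,0),max(v-60,0)
print(u0,v0);save('w2',cv2.resize(w['f'][v0:v0+100,u0:u0+133],None,fx=6,fy=6,interpolation=cv2.INTER_CUBIC))
E
```

```text
clock: 1.57
position: [0.5371, 0.1071, 0.2312]
ee_rot: [0.002, 0.22, 0.976, -0.001]
contact_force: [0.6, 0.9, -0.2]
width: 0.0849
gripper_force: 0.0
[0.46503214 0.14141657 0.37345845] (np.float64(321.16067370485393), np.float64(175.36538546321262)) (np.float64(321.195647369473), np.float64(179.20243812031018))
255 115
```

View pics/w2.png

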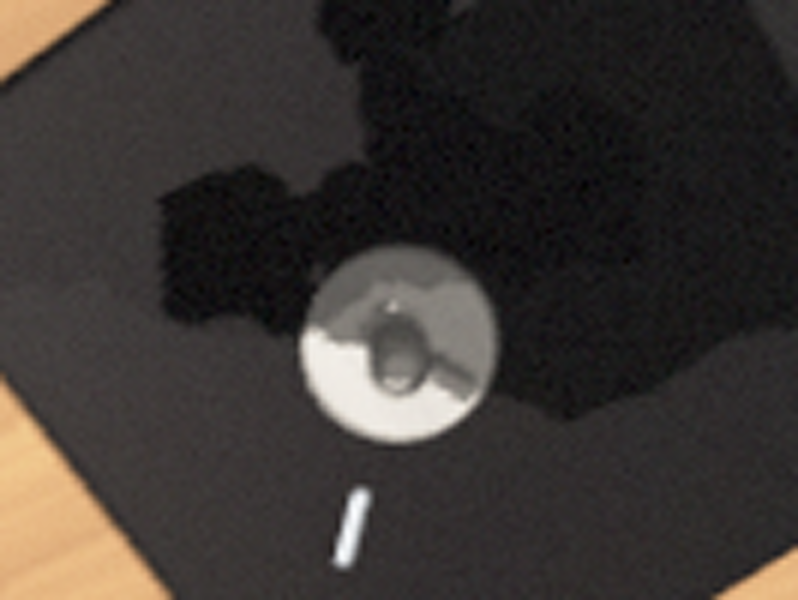

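The crop (origin 255,115, ×6) shows the collar centred at about (399,343). The key runs right and down to about (475,385), and the index bar runs from (362,490) to (343,568).

```bash
cat >> h.py <<'E'
def blob(mask,near):
    cs,_=cv2.findContours(mask.astype(np.uint8),cv2.RETR_EXTERNAL,cv2.CHAIN_APPROX_NONE)
    cs=[c for c in cs if len(c)>8]
    return min(cs,key=lambda c:np.hypot(*(c[:,0].mean(0)-near)))
E
cat > tr.py <<'E'
from h import *
def truer(w,near=(321.5,172)):
    g=cv2.cvtColor(w['f'],cv2.COLOR_RGB2GRAY)
    c=blob(g>90,near);h=cv2.convexHull(c);e=cv2.fitEllipse(c)
    print('collar',e,cv2.contourArea(h));b0=onz(w,*e[0],.046);print('seat',b0)
    return e[0],b0
E
python3 - <<'E'
from tr import *
import pickle;w=pickle.load(open('w1.pkl','rb'))
e,b0=truer(w)
g=cv2.cvtColor(w['f'],cv2.COLOR_RGB2GRAY)
c=blob(g>110,(255+352/6,115+525/6));r=cv2.minAreaRect(c);print(r)
C=lambda x,y:(255+(x+.5)/6-.5,115+(y+.5)/6-.5)
bp=onz(w,*r[0],.042);d=bp-b0;print('bar dist',np.hypot(*d[:2]),'index ang',np.arctan2(d[1],d[0]))
k=onz(w,*C(478,378),.056)-b0;print('key',np.hypot(*k[:2]),np.arctan2(k[1],k[0]))
k=onz(w,*C(478,385),.052)-b0;print('key',np.hypot(*k[:2]),np.arctan2(k[1],k[0]))
E
```

```text
collar ((339.7848205566406, 140.8844757080078), (362.12127685546875, 658.997314453125), 93.41934967041016) 195197.5
seat [0.50617864 0.14620822 0.046     ]
((313.11767578125, 202.52944946289062), (3.395498752593994, 13.581995010375977), 14.03624439239502)
bar dist 0.08168431564783704 index ang -0.8339681442659624
key 0.040985145786368825 -0.5934706530636417
key 0.04327902019478535 -0.5802779173420874
```

```bash
sed -i 's/RETR_EXTERNAL/RETR_LIST/; s/len(c)>8\]/12<len(c)<300]/' h.py; sed -i 's/c=blob(g>90,near)/c=blob(g>90,near);c=cv2.convexHull(c)/' tr.py
python3 - <<'E'
from tr import *
import pickle;w=pickle.load(open('w1.pkl','rb'))
e,b0=truer(w)
g=cv2.cvtColor(w['f'],cv2.COLOR_RGB2GRAY)
r=cv2.minAreaRect(blob(g>110,(255+352/6,115+525/6)))
C=lambda x,y:(255+(x+.5)/6-.5,115+(y+.5)/6-.5)
bp=onz(w,*r[0],.042);d=bp-b0;print(r,'bar dist',np.hypot(*d[:2]),'index ang',np.arctan2(d[1],d[0]))
for p,z in (((478,378),.056),((478,385),.052),((462,380),.056)):
  k=onz(w,*C(*p),z)-b0;print('key',np.hypot(*k[:2]),np.arctan2(k[1],k[0]))
E
```

```text
collar ((322.2403259277344, 172.07943725585938), (9.539346694946289, 14.42398738861084), 110.81583404541016) 92.5
seat [0.53037793 0.11265646 0.046     ]
((313.11767578125, 202.52944946289062), (3.395498752593994, 13.581995010375977), 14.03624439239502) bar dist 0.04083771944681143 index ang -0.7205265922536213
key 0.014443784305338415 0.8271980986595999
key 0.015504706053677358 0.6861962692332532
key 0.01170041929042575 0.7171311857512636
```

```bash
cat > tr.py <<'E'
from h import *
def truer(w,near=(321.5,172),lo=600,hi=1300):
    g=cv2.cvtColor(w['f'],cv2.COLOR_RGB2GRAY)
    cs,_=cv2.findContours((g>90).astype(np.uint8),cv2.RETR_LIST,cv2.CHAIN_APPROX_NONE)
    cs=[cv2.convexHull(c) for c in cs]; cs=[c for c in cs if lo<cv2.contourArea(c)<hi]
    c=min(cs,key=lambda c:np.hypot(*(c[:,0].mean(0)-near)));e=cv2.fitEllipse(c)
    b0=onz(w,*e[0],.046);print('collar',e,'seat',b0)
    return e[0],b0
E
python3 - <<'E'
from tr import *
import pickle;w=pickle.load(open('w1.pkl','rb'))
e,b0=truer(w)
g=cv2.cvtColor(w['f'],cv2.COLOR_RGB2GRAY)
r=cv2.minAreaRect(blob(g>110,(255+352/6,115+525/6)))
C=lambda x,y:(255+(x+.5)/6-.5,115+(y+.5)/6-.5)
bp=onz(w,*r[0],.042);d=bp-b0;print('bar dist',np.hypot(*d[:2]),'index ang',np.arctan2(d[1],d[0]))
for p,z in (((478,378),.056),((478,385),.052),((462,380),.056)):
  k=onz(w,*C(*p),z)-b0;print('key',np.hypot(*k[:2]),np.arctan2(k[1],k[0]))
E
```

```text
collar ((320.9468688964844, 172.61019897460938), (31.36617088317871, 32.43320083618164), 67.78709411621094) seat [0.53030037 0.11100205 0.046     ]
bar dist 0.03982549384475015 index ang -0.6880193802701362
key 0.015749893776785966 0.8947325403775348
key 0.016658470004254473 0.7601487384561332
key 0.012901740032582544 0.8099609346047956
```

Seat and key angle are measured (key about 1.5 rad anticlockwise of index). Next I go over the knob.

```bash
python3 -m pendant '[{"dx":-0.0158,"dy":-0.031,"dz":0,"rx":0,"ry":0,"rz":0,"hand":0.085},{"dx":-0.0158,"dy":-0.031,"dz":0,"rx":0,"ry":0,"rz":0,"hand":0.085},{"dx":-0.0158,"dy":-0.031,"dz":0,"rx":0,"ry":0,"rz":0,"hand":0.085},{"dx":-0.0158,"dy":-0.031,"dz":0,"rx":0,"ry":0,"rz":0,"hand":0.085},{"dx":-0.0158,"dy":-0.031,"dz":0,"rx":0,"ry":0,"rz":0,"hand":0.085},{"dx":-0.0158,"dy":-0.031,"dz":0,"rx":0,"ry":0,"rz":0,"hand":0.085},{"dx":-0.0158,"dy":-0.031,"dz":0,"rx":0,"ry":0,"rz":0,"hand":0.085},{"dx":-0.0158,"dy":-0.031,"dz":0,"rx":0,"ry":0,"rz":0,"hand":0.085},{"dx":-0.0158,"dy":-0.031,"dz":0,"rx":0,"ry":0,"rz":0,"hand":0.085},{"dx":-0.0158,"dy":-0.031,"dz":0,"rx":0,"ry":0,"rz":0,"hand":0.085},{"dx":-0.0158,"dy":-0.031,"dz":0,"rx":0,"ry":0,"rz":0,"hand":0.085},{"dx":0,"dy":0,"dz":0,"rx":0,"ry":0,"rz":0,"hand":0.085}]'
python3 - <<'E'
from h import *
w=cam('wrist');print(w['P'],pix(w,[.55,-.277,.025]),pix(w,[.55,-.277,.047]));u,v=map(int,pix(w,[.55,-.277,.04]))
import pickle;pickle.dump(w,open('w2.pkl','wb'))
u0,v0=max(u-66,0),max(v-50,0)
print(u0,v0);save('w3',cv2.resize(w['f'][v0:v0+100,u0:u0+133],None,fx=6,fy=6,interpolation=cv2.INTER_CUBIC))
E
```

```text
clock: 2.62
position: [0.5458, -0.2749, 0.2308]
ee_rot: [0.001, 0.219, 0.976, -0.002]
contact_force: [0.6, -0.1, 0.5]
width: 0.0849
gripper_force: 0.0
[ 0.47412452 -0.24065538  0.3733673 ] (np.float64(320.55709643156655), np.float64(179.33505284069233)) (np.float64(320.5294539602272), np.float64(183.6792271325192))
254 132
```

View pics/w3.png

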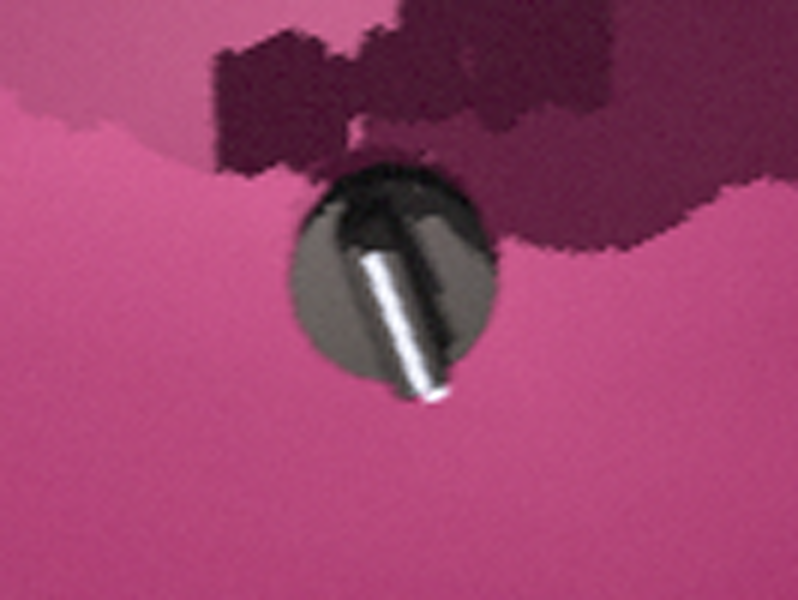

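The crop (origin 254,132, ×6) shows the skirt circle centred at about (394,274). The white line on the bar runs from (370,255) to (425,390), with the pointer nose at about (435,393), so the pointer faces image-down.

```bash
python3 - <<'E'
from h import *
import pickle;w=pickle.load(open('w2.pkl','rb'));t=cam('top');s=cam('scene')
f=w['f'].astype(int)
m=(f.min(2)>140); ys,xs=np.nonzero(m[132:232,254:387]);xs=xs+254;ys=ys+132
print(len(xs),xs.min(),xs.max(),ys.min(),ys.max())
m2=((f[:,:,0]-f[:,:,1])<25)
sub=np.zeros(m.shape,np.uint8);sub[132:232,254:387]=m2[132:232,254:387]
c=max(cv2.findContours(sub,cv2.RETR_EXTERNAL,cv2.CHAIN_APPROX_NONE)[0],key=len);h=c
print('dark',cv2.minEnclosingCircle(h),cv2.boundingRect(h),cv2.fitEllipse(h))
vx,vy,x0,y0=cv2.fitLine(np.c_[xs,ys].astype(np.float32),cv2.DIST_L2,0,.01,.01).ravel()
if vy<0:vx,vy=-vx,-vy
pw=[(x0-vx*9,y0-vy*9),(x0+vx*9,y0+vy*9)]
A,B=[onz(w,*p,.047) for p in pw];d=B-A;print('line',A,B,'yaw',np.arctan2(d[1],d[0]))
for C in ((319.75,177.7),):
  c0=onz(w,*C,.025);print('centre',c0)
n=np.array([-d[1],d[0],0])/np.hypot(*d[:2]);print('offset of centre from line',n@(c0-A), 'along',(c0-A)[:2]@d[:2]/np.hypot(*d[:2]),np.hypot(*d[:2]))
# pointer tip wrist vs top/scene: white pixels there
tip=(254+435.5/6-.5,132+390/6-.5)
print('tip z.023',onz(w,*tip,.023)-c0)
for n_,c,p in (('top',t,(424,195)),('scene',s,(233,170))):
  g=c['f'][p[1]-20:p[1]+20,p[0]-20:p[0]+20].astype(int);q=pix(c,A),pix(c,B),pix(c,c0);yy,xx=np.nonzero(g.min(2)>140)
  print(n_,q,'white',[(x+p[0]-20,y+p[1]-20) for x,y in zip(xx,yy)][::3])
S=manip.get_state();r=rot(S['ee_rot']);print(S['position'],np.arctan2(r[1,0],r[0,0]),np.arctan2(r[1,1],r[0,1]),S['qpos'])
E
```

```text
89 314 328 174 198
dark ((320.26190185546875, 178.7857208251953), 20.052886962890625) (303, 159, 34, 40) ((319.3741149902344, 177.6233367919922), (31.685575485229492, 37.300071716308594), 172.42259216308594)
line [ 0.5417628  -0.27806831  0.047     ] [ 0.56387157 -0.27927759  0.047     ] yaw -0.05464237324240562
centre [ 0.54764731 -0.27701906  0.025     ]
offset of centre from line 0.0013690656771482396 along 0.005818424910974923 0.02214181510025162
tip z.023 [ 0.02653197 -0.00344646 -0.002     ]
top ((np.float64(426.5192050998685), np.float64(197.31586823962152)), (np.float64(426.4313545900547), np.float64(187.12029678554083)), (np.float64(423.26825283352395), np.float64(196.60146712858742))) white [(np.int64(424), np.int64(184)), (np.int64(427), np.int64(187)), (np.int64(427), np.int64(193)), (np.int64(427), np.int64(196))]
scene ((np.float64(233.9882544220227), np.float64(159.1333293977303)), (np.float64(226.57773762760138), np.float64(165.23720190250194)), (np.float64(234.21635222865066), np.float64(167.80734344254589))) white [(np.int64(224), np.int64(174))]
[ 0.54527809 -0.26826548  0.23099691] 2.7038835883207217 1.1330851897790895 [-5.72457904e-01  3.26161453e-01  1.43205975e+00  1.34141946e-03
  1.38492972e+00 -1.70579305e+00]
```

```bash
cat > kn.py <<'E'
from h import *
def knob(w,near=(.548,-.278)):
    u,v=map(int,pix(w,[*near,.03]));f=w['f'].astype(int)
    sub=np.zeros(f.shape[:2],bool);sub[v-40:v+45,u-45:u+45]=1
    ys,xs=np.nonzero(sub&(f.min(2)>140))
    vx,vy,x0,y0=cv2.fitLine(np.c_[xs,ys].astype(np.float32),cv2.DIST_HUBER,0,.01,.01).ravel()
    A,B=onz(w,x0-9*vx,y0-9*vy,.047),onz(w,x0+9*vx,y0+9*vy,.047);d=B-A
    m=(sub&((f[:,:,0]-f[:,:,1])<25)).astype(np.uint8)
    c=max(cv2.findContours(m,cv2.RETR_EXTERNAL,cv2.CHAIN_APPROX_NONE)[0],key=len)[:,0]
    x,y,ww,hh=cv2.boundingRect(c)
    print('line mid',(A+B)/2,'yaw mod pi',np.arctan(d[1]/d[0]),'bbox',x,y,ww,hh)
E
python3 - <<'E'
from kn import *
w=cam('wrist');knob(w);w=cam('wrist');knob(w)
S=manip.get_state();r=rot(S['ee_rot']);print(S['position'],np.arctan2(r[1,0],r[0,0]),S['qd'].round(3))
import pickle;pickle.dump(w,open('w3.pkl','wb'))
E
```

```text
line mid [ 0.55294347 -0.27956182  0.047     ] yaw mod pi -0.05002467304714441 bbox 297 162 34 40
line mid [ 0.55260137 -0.27959875  0.047     ] yaw mod pi -0.05284182667195733 bbox 296 162 34 40
[ 0.54538687 -0.26761494  0.23134318] 2.7054869919495315 [ 0.006 -0.004  0.    -0.004 -0.005 -0.002]
```

```bash
python3 -m pendant '[{"dx":0,"dy":0,"dz":0.01,"rx":0,"ry":0,"rz":-5.5,"hand":0.06},{"dx":0,"dy":0,"dz":0.02,"rx":0,"ry":0,"rz":-5.5,"hand":0.06},{"dx":0,"dy":0,"dz":0.02,"rx":0,"ry":0,"rz":-5.5,"hand":0.06},{"dx":0,"dy":0,"dz":0.02,"rx":0,"ry":0,"rz":-5.5,"hand":0.06},{"dx":-0.0028,"dy":-0.0112,"dz":0.02,"rx":0,"ry":0,"rz":0,"hand":0.06},{"dx":0,"dy":0,"dz":0.02,"rx":0,"ry":0,"rz":0,"hand":0.06},{"dx":0,"dy":0,"dz":0.01,"rx":0,"ry":0,"rz":0,"hand":0.06},{"dx":0,"dy":0,"dz":0,"rx":0,"ry":0,"rz":0,"hand":0.06},{"dx":0,"dy":0,"dz":0,"rx":0,"ry":0,"rz":0,"hand":0.06},{"dx":0,"dy":0,"dz":0,"rx":0,"ry":0,"rz":0,"hand":0.06}]'
python3 - <<'E'
from kn import *
w=cam('wrist');w=cam('wrist');knob(w)
S=manip.get_state();r=rot(S['ee_rot']);print(S['position'],np.arctan2(r[1,0],r[0,0]),S['qd'].round(3))
import pickle;pickle.dump(w,open('w4.pkl','wb'));u,v=map(int,pix(w,[.5476,-.279,.047]));print(u,v)
save('w4',cv2.resize(w['f'][v-70:v+60,u-90:u+90],None,fx=4.4,fy=4.4,interpolation=cv2.INTER_CUBIC))
E
```

```text
clock: 3.7
position: [0.5485, -0.2806, 0.1127]
ee_rot: [0.001, 0.026, 1.0, -0.0]
contact_force: [-0.2, 0.2, 0.1]
width: 0.0598
gripper_force: 0.0
line mid [ 0.55312181 -0.27975173  0.047     ] yaw mod pi -0.05756427806225235 bbox 298 176 50 61
[ 0.5485647  -0.28106428  0.11289645] 3.0883182394817736 [-0.004  0.002  0.002  0.001 -0.001  0.001]
322 213
```

View pics/w4.png

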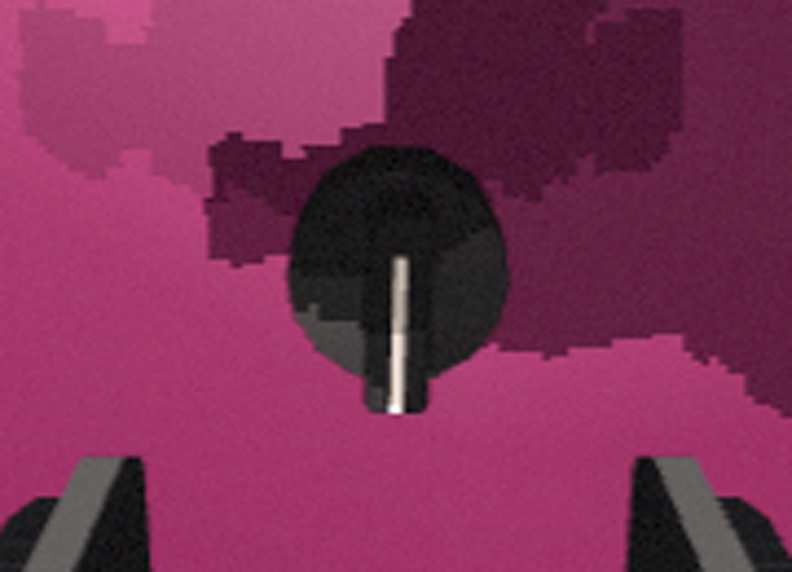

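The knob is between the fingers: skirt at crop (399,275), bar line at x≈397, finger mid-line at 387, pointer down. I refine the centre before descending.

```bash
python3 - <<'E'
from h import *
import pickle
for n,ny,nx in (('w3',None,None),('w4',None,None)):
    w=pickle.load(open(n+'.pkl','rb'));f=w['f'].astype(int);u,v=map(int,pix(w,[.5476,-.279,.025]))
    m=np.zeros(f.shape[:2],np.uint8);m[v-45:v+50,u-45:u+45]=((f[:,:,0]-f[:,:,1])<25)[v-45:v+50,u-45:u+45]
    c=max(cv2.findContours(m,cv2.RETR_EXTERNAL,cv2.CHAIN_APPROX_NONE)[0],key=len)[:,0]
    # undistort onto plane z=.025, keep lower/side rim (world x greater than centre), off the bar
    P=np.array([onz(w,*p,.025)[:2] for p in c.astype(float)])
    k=(P[:,0]>.545)&(abs(P[:,1]+.2785)>.010);Q=P[k]
    s=np.linalg.lstsq(np.c_[2*Q,np.ones(len(Q))],(Q**2).sum(1),rcond=None)[0]
    print(n,s[:2],np.sqrt(s[2]+s[:2]@s[:2]),len(Q),P.max(0))
E
```

```text
w3 [ 0.54946649 -0.27928092] 0.02088686447313208 39 [ 0.57535406 -0.25697573]
w4 [ 0.5489792 -0.2793193] 0.020841937596980106 52 [ 0.57711752 -0.25785803]
```

```bash
python3 -m pendant '[{"dx":0,"dy":0.0018,"dz":0.02,"rx":0,"ry":0,"rz":0,"hand":0.04},{"dx":0,"dy":0,"dz":0.02,"rx":0,"ry":0,"rz":0,"hand":0.04},{"dx":0,"dy":0,"dz":0.02,"rx":0,"ry":0,"rz":0,"hand":0.04},{"dx":0,"dy":0,"dz":0.017,"rx":0,"ry":0,"rz":0,"hand":0.04},{"dx":0,"dy":0,"dz":0.008,"rx":0,"ry":0,"rz":0,"hand":0.04},{"dx":0,"dy":0,"dz":0,"rx":0,"ry":0,"rz":0,"hand":0.04},{"dx":0,"dy":0,"dz":0,"rx":0,"ry":0,"rz":0,"hand":0.04},{"dx":0,"dy":0,"dz":0,"rx":0,"ry":0,"rz":0,"hand":0.04}]'; python3 -m pendant '[{"dx":0,"dy":0,"dz":0,"rx":0,"ry":0,"rz":0,"hand":0.005},{"dx":0,"dy":0,"dz":0,"rx":0,"ry":0,"rz":0,"hand":0.005},{"dx":0,"dy":0,"dz":0,"rx":0,"ry":0,"rz":0,"hand":0.005},{"dx":0,"dy":0,"dz":0,"rx":0,"ry":0,"rz":0,"hand":0.005},{"dx":0,"dy":0,"dz":0,"rx":0,"ry":0,"rz":0,"hand":0.005},{"dx":0,"dy":0,"dz":0,"rx":0,"ry":0,"rz":0,"hand":0.005}]' 40
```

```text
clock: 4.47
position: [0.5488, -0.2798, 0.0277]
ee_rot: [0.001, 0.027, 1.0, -0.001]
contact_force: [0.4, -0.1, -0.0]
width: 0.0398
gripper_force: 0.0
clock: 4.97
position: [0.5484, -0.2796, 0.0274]
ee_rot: [0.001, 0.027, 1.0, -0.001]
contact_force: [-0.3, -0.2, 6.2]
width: 0.0116
gripper_force: 40.5
```

```bash
python3 -m pendant '[{"dx":0,"dy":0,"dz":-0.01,"rx":0,"ry":0,"rz":0,"hand":0.005},{"dx":0,"dy":0,"dz":-0.02,"rx":0,"ry":0,"rz":0,"hand":0.005},{"dx":0,"dy":0,"dz":-0.03,"rx":0,"ry":0,"rz":0,"hand":0.005},{"dx":0,"dy":0,"dz":-0.03,"rx":0,"ry":0,"rz":0,"hand":0.005},{"dx":0,"dy":0.01,"dz":-0.03,"rx":0,"ry":0,"rz":0,"hand":0.005},{"dx":0,"dy":0.02,"dz":-0.0125,"rx":0,"ry":0,"rz":0,"hand":0.005},{"dx":0,"dy":0.03,"dz":0,"rx":0,"ry":0,"rz":0,"hand":0.005},{"dx":0,"dy":0.03,"dz":0,"rx":0,"ry":0,"rz":0,"hand":0.005},{"dx":0,"dy":0.03,"dz":0,"rx":0,"ry":0,"rz":0,"hand":0.005},{"dx":0,"dy":0.03,"dz":0,"rx":0,"ry":0,"rz":0,"hand":0.005},{"dx":0,"dy":0.03,"dz":0,"rx":0,"ry":0,"rz":0,"hand":0.005},{"dx":0,"dy":0.03,"dz":0,"rx":0,"ry":0,"rz":0,"hand":0.005}]'; python3 -m pendant '[{"dx":-0.003,"dy":0.03,"dz":0,"rx":0,"ry":0,"rz":0,"hand":0.005},{"dx":-0.003,"dy":0.03,"dz":0,"rx":0,"ry":0,"rz":0,"hand":0.005},{"dx":-0.003,"dy":0.03,"dz":0,"rx":0,"ry":0,"rz":0,"hand":0.005},{"dx":-0.003,"dy":0.03,"dz":0,"rx":0,"ry":0,"rz":0,"hand":0.005},{"dx":-0.003,"dy":0.03,"dz":0,"rx":0,"ry":0,"rz":0,"hand":0.005},{"dx":-0.001,"dy":0.022,"dz":0,"rx":0,"ry":0,"rz":0,"hand":0.005},{"dx":0,"dy":0.01,"dz":0,"rx":0,"ry":0,"rz":0,"hand":0.005},{"dx":0,"dy":0,"dz":0,"rx":0,"ry":0,"rz":0,"hand":0.005},{"dx":0,"dy":0,"dz":0,"rx":0,"ry":0,"rz":0,"hand":0.005},{"dx":0,"dy":0,"dz":0,"rx":0,"ry":0,"rz":0,"hand":0.005}]'
python3 - <<'E'
from h import *
w=cam('wrist');w=cam('wrist');S=manip.get_state();r=rot(S['ee_rot']);print(S['position'],np.arctan2(r[1,0],r[0,0]),S['width'],S['gripper_force'],S['contact_force'])
import pickle;pickle.dump(w,open('w5.pkl','wb'));u,v=pix(w,[.5303,.111,.046]);print(u,v)
save('w5',w['f'])
E
```

```text
clock: 5.97
position: [0.5585, -0.068, 0.1591]
ee_rot: [-0.0, 0.027, 1.0, 0.0]
contact_force: [0.7, 0.2, -1.1]
width: 0.0108
gripper_force: 39.6
clock: 6.8
position: [0.5845, 0.1101, 0.1588]
ee_rot: [-0.0, 0.027, 1.0, -0.0]
contact_force: [0.2, -0.5, -0.5]
width: 0.0112
gripper_force: 39.6
[0.58465996 0.1098683  0.15885991] 3.0861244490230346 0.011217321552763507 39.628833532333374 [ 0.03333514 -0.20753022 -0.16519734]
318.1141549676475 139.60097828502194
```

View pics/w5.png

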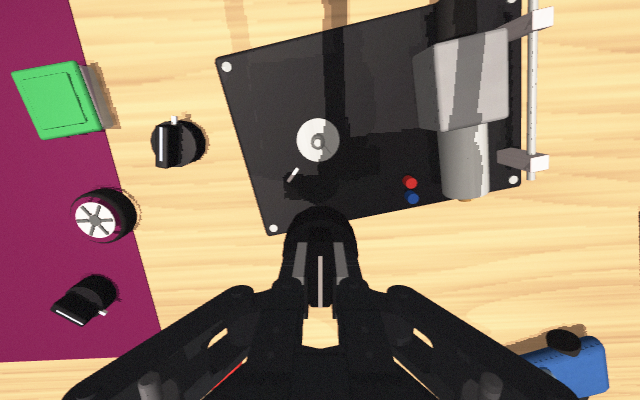

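The knob is held (bar line at (320,280)), and the collar with spindle shows at about (318,140). The bystanders are untouched.

```bash
python3 - <<'E'
from tr import *
import pickle;w=pickle.load(open('w5.pkl','rb'));w1=pickle.load(open('w1.pkl','rb'))
e,b=truer(w,(318,140),900,2500);e1,b1=truer(w1)
print('meet',meet(w,e,w1,e1))
g=cv2.cvtColor(w['f'],cv2.COLOR_RGB2GRAY)
r=cv2.minAreaRect(blob(g>110,(292,175)));bp=onz(w,*r[0],.042);d=bp-b;print(r,'bar',np.hypot(*d[:2]),np.arctan2(d[1],d[0]))
u,v=map(int,e);save('w6',cv2.resize(w['f'][v-30:v+50,u-50:u+50],None,fx=7.5,fy=7.5,interpolation=cv2.INTER_CUBIC));print(u-50,v-30)
E
```

```text
collar ((317.17572021484375, 139.37783813476562), (42.909019470214844, 43.59477615356445), 12.218831062316895) seat [0.53005993 0.11017812 0.046     ]
collar ((320.9468688964844, 172.61019897460938), (31.36617088317871, 32.43320083618164), 67.78709411621094) seat [0.53030037 0.11100205 0.046     ]
meet (array([0.53052553, 0.11046302, 0.04365165]), np.float64(0.0008041527516678091))
((292.7691955566406, 174.34613037109375), (3.8829009532928467, 16.36365509033203), 33.690067291259766) bar 0.03989101045006702 -0.6704448571953636
267 109
```

View pics/w6.png

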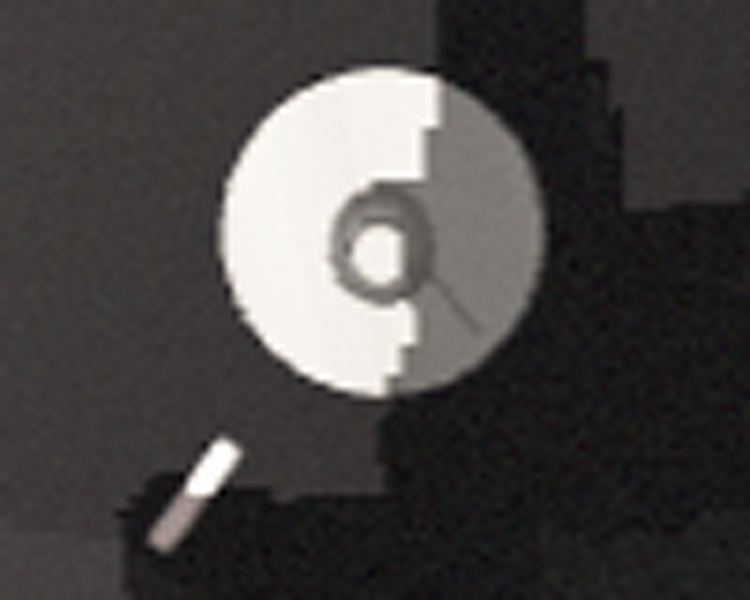

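Seat is at (0.5303, 0.1106). The faint key edge in the crop runs right and down from (430,280) to (478,333), about 0.7 to 0.8 rad in world. I'll start with the pointer at about 0.98 rad, above the key.

```bash
python3 -m pendant '[{"dx":0.0136,"dy":-0.0006,"dz":0,"rx":0,"ry":0,"rz":0,"hand":0.005},{"dx":0.0136,"dy":-0.0006,"dz":0,"rx":0,"ry":0,"rz":0,"hand":0.005},{"dx":0.0136,"dy":-0.0006,"dz":0,"rx":0,"ry":0,"rz":0,"hand":0.005},{"dx":0.0136,"dy":-0.0005,"dz":0,"rx":0,"ry":0,"rz":-6.6,"hand":0.005},{"dx":0,"dy":0,"dz":0,"rx":0,"ry":0,"rz":-6.6,"hand":0.005},{"dx":0,"dy":0,"dz":0,"rx":0,"ry":0,"rz":-6.6,"hand":0.005},{"dx":0,"dy":0,"dz":0,"rx":0,"ry":0,"rz":-6.6,"hand":0.005},{"dx":0,"dy":0,"dz":0.01,"rx":0,"ry":0,"rz":-6.6,"hand":0.005},{"dx":0,"dy":0,"dz":0.01,"rx":0,"ry":0,"rz":-6.6,"hand":0.005},{"dx":0,"dy":0,"dz":0.01,"rx":0,"ry":0,"rz":-6.6,"hand":0.005},{"dx":0,"dy":0,"dz":0.01,"rx":0,"ry":0,"rz":-6.6,"hand":0.005},{"dx":0,"dy":0,"dz":0.01,"rx":0,"ry":0,"rz":-6.6,"hand":0.005}]'; python3 -m pendant '[{"dx":0,"dy":0,"dz":0.005,"rx":0,"ry":0,"rz":0,"hand":0.005},{"dx":0,"dy":0,"dz":0,"rx":0,"ry":0,"rz":0,"hand":0.005},{"dx":0,"dy":0,"dz":0,"rx":0,"ry":0,"rz":0,"hand":0.005},{"dx":0,"dy":0,"dz":0,"rx":0,"ry":0,"rz":0,"hand":0.005}]'
python3 - <<'E'
from h import *
S=manip.get_state();r=rot(S['ee_rot']);print(S['position'],np.arctan2(r[1,0],r[0,0])%6.2832-np.pi,S['qpos'],r.round(3),S['moment'],S['contact_force'])
d=np.array([.5303,.1106,0])-S['position'];print('to seat in tool',r.T@d)
E
```

```text
clock: 7.9
position: [0.5304, 0.1108, 0.1085]
ee_rot: [0.0, -0.474, 0.881, -0.0]
contact_force: [0.4, 0.3, -0.2]
width: 0.0111
gripper_force: 39.6
clock: 8.23
position: [0.5308, 0.1117, 0.1044]
ee_rot: [0.001, -0.471, 0.882, -0.0]
contact_force: [0.4, 0.2, -0.4]
width: 0.0109
gripper_force: 39.6
[0.53084676 0.1116875  0.10439705] 0.9806919222797514 [ 7.90707394e-02  3.29577069e-01  1.76737482e+00  2.48031760e-05
  1.04353759e+00 -2.47241499e+00] [[-0.556 -0.831  0.001]
 [-0.831  0.556  0.   ]
 [-0.001 -0.001 -1.   ]] [0.01335746 0.01049753 0.00768338] [ 0.42602777  0.19164506 -0.35259468]
to seat in tool [ 1.28102563e-03 -6.19161935e-05  1.04396272e-01]
```

```bash
python3 -m pendant '[{"dx":0.0015,"dy":0,"dz":0.003,"rx":0,"ry":0,"rz":0,"hand":0.005},{"dx":0,"dy":0,"dz":0.003,"rx":0,"ry":0,"rz":0,"hand":0.005},{"dx":0,"dy":0,"dz":0.003,"rx":0,"ry":0,"rz":0,"hand":0.005},{"dx":0,"dy":0,"dz":0.002,"rx":0,"ry":0,"rz":0,"hand":0.005},{"dx":0,"dy":0,"dz":0.001,"rx":0,"ry":0,"rz":0,"hand":0.005},{"dx":0,"dy":0,"dz":0,"rx":0,"ry":0,"rz":0,"hand":0.005}]';python3 -m pendant '[{"dx":0,"dy":0,"dz":0.001,"rx":0,"ry":0,"rz":0,"hand":0.005},{"dx":0,"dy":0,"dz":0.001,"rx":0,"ry":0,"rz":0,"hand":0.005},{"dx":0,"dy":0,"dz":0,"rx":0,"ry":0,"rz":0,"hand":0.005}]'
```

```text
clock: 8.73
position: [0.5293, 0.1108, 0.0915]
ee_rot: [-0.0, -0.472, 0.882, 0.0]
contact_force: [-0.4, 0.4, 0.7]
width: 0.0111
gripper_force: 39.6
clock: 8.98
position: [0.5296, 0.1108, 0.0897]
ee_rot: [0.0, -0.472, 0.882, -0.0]
contact_force: [0.2, 0.9, -1.5]
width: 0.0111
gripper_force: 39.6
```

```bash
python3 -m pendant '[{"dx":0,"dy":0,"dz":0.0015,"rx":0,"ry":0,"rz":0,"hand":0.005},{"dx":0,"dy":0,"dz":0.0015,"rx":0,"ry":0,"rz":0,"hand":0.005},{"dx":0,"dy":0,"dz":0.001,"rx":0,"ry":0,"rz":0,"hand":0.005},{"dx":0,"dy":0,"dz":0,"rx":0,"ry":0,"rz":0,"hand":0.005}]';python3 -m pendant '[{"dx":0,"dy":0,"dz":0.001,"rx":0,"ry":0,"rz":0,"hand":0.005},{"dx":0,"dy":0,"dz":0.0005,"rx":0,"ry":0,"rz":0,"hand":0.005},{"dx":0,"dy":0,"dz":0,"rx":0,"ry":0,"rz":0,"hand":0.005}]'
```

```text
clock: 9.32
position: [0.5297, 0.1108, 0.0857]
ee_rot: [0.0, -0.472, 0.882, -0.0]
contact_force: [1.6, -0.4, -0.2]
width: 0.0108
gripper_force: 39.6
clock: 9.57
position: [0.5297, 0.1108, 0.0843]
ee_rot: [0.0, -0.472, 0.882, -0.0]
contact_force: [0.8, 0.3, -0.7]
width: 0.0108
gripper_force: 39.6
```

```bash
python3 -m pendant '[{"dx":0,"dy":0,"dz":0.0005,"rx":0,"ry":0,"rz":0,"hand":0.005},{"dx":0,"dy":0,"dz":0.0005,"rx":0,"ry":0,"rz":0,"hand":0.005},{"dx":0,"dy":0,"dz":0,"rx":0,"ry":0,"rz":0,"hand":0.005}]';python3 -m pendant '[{"dx":0,"dy":0,"dz":0.0005,"rx":0,"ry":0,"rz":0,"hand":0.005},{"dx":0,"dy":0,"dz":0,"rx":0,"ry":0,"rz":0,"hand":0.005}]'
```

```text
clock: 9.82
position: [0.5297, 0.1108, 0.0834]
ee_rot: [0.0, -0.472, 0.882, -0.0]
contact_force: [0.1, 0.2, -0.8]
width: 0.011
gripper_force: 39.8
clock: 9.98
position: [0.5297, 0.1108, 0.0833]
ee_rot: [0.0, -0.472, 0.882, -0.0]
contact_force: [-0.5, 1.0, 4.7]
width: 0.0114
gripper_force: 40.3
```

```bash
python3 -m pendant '[{"dx":0,"dy":0,"dz":0.0001,"rx":0,"ry":0,"rz":1.5,"hand":0.005},{"dx":0,"dy":0,"dz":0,"rx":0,"ry":0,"rz":1.5,"hand":0.005},{"dx":0,"dy":0,"dz":0,"rx":0,"ry":0,"rz":0,"hand":0.005}]';python3 -m pendant '[{"dx":0,"dy":0,"dz":0,"rx":0,"ry":0,"rz":1.5,"hand":0.005},{"dx":0,"dy":0,"dz":0,"rx":0,"ry":0,"rz":1.5,"hand":0.005},{"dx":0,"dy":0,"dz":0,"rx":0,"ry":0,"rz":0,"hand":0.005}]';python3 -c "
from rig import manip;print(manip.get_state()['moment'])"
```

```text
clock: 10.23
position: [0.5298, 0.111, 0.0833]
ee_rot: [0.001, -0.448, 0.894, 0.0]
contact_force: [-0.1, -0.4, 5.1]
width: 0.0108
gripper_force: 40.3
clock: 10.48
position: [0.5298, 0.1111, 0.0832]
ee_rot: [0.001, -0.425, 0.905, 0.0]
contact_force: [-0.3, 0.6, 4.9]
width: 0.0111
gripper_force: 40.4
[ 0.1321488  -0.03227061  0.02645031]
```

```bash
for i in 1; do python3 -m pendant '[{"dx":0,"dy":0,"dz":0.0001,"rx":0,"ry":0,"rz":1.5,"hand":0.005},{"dx":0,"dy":0,"dz":0,"rx":0,"ry":0,"rz":1.0,"hand":0.005},{"dx":0,"dy":0,"dz":0,"rx":0,"ry":0,"rz":0,"hand":0.005}]';python3 -m pendant '[{"dx":0,"dy":0,"dz":0,"rx":0,"ry":0,"rz":1.5,"hand":0.005},{"dx":0,"dy":0,"dz":0,"rx":0,"ry":0,"rz":1.0,"hand":0.005},{"dx":0,"dy":0,"dz":0,"rx":0,"ry":0,"rz":0,"hand":0.005}]';done;python3 -c "
from rig import manip;print(manip.get_state()['moment'])"
```

```text
clock: 10.73
position: [0.5299, 0.1111, 0.0832]
ee_rot: [0.001, -0.405, 0.914, 0.0]
contact_force: [0.1, 0.5, 5.6]
width: 0.0108
gripper_force: 40.5
clock: 10.98
position: [0.5299, 0.1111, 0.0832]
ee_rot: [0.001, -0.385, 0.923, 0.0]
contact_force: [1.0, 1.0, 5.1]
width: 0.011
gripper_force: 40.4
[ 0.27455473 -0.02615305 -0.03946853]
```

```bash
python3 -m pendant '[{"dx":0,"dy":0,"dz":0,"rx":0,"ry":0,"rz":1.0,"hand":0.005},{"dx":0,"dy":0,"dz":0,"rx":0,"ry":0,"rz":1.0,"hand":0.005},{"dx":0,"dy":0,"dz":0,"rx":0,"ry":0,"rz":0,"hand":0.005}]'; python3 -m pendant '[{"dx":0,"dy":0,"dz":0,"rx":0,"ry":0,"rz":1.0,"hand":0.005},{"dx":0,"dy":0,"dz":0,"rx":0,"ry":0,"rz":1.0,"hand":0.005},{"dx":0,"dy":0,"dz":0,"rx":0,"ry":0,"rz":0,"hand":0.005}]';python3 -c "
from rig import manip;print(manip.get_state()['moment'])"
```

```text
clock: 11.23
position: [0.5299, 0.1111, 0.0831]
ee_rot: [0.001, -0.369, 0.929, 0.0]
contact_force: [-0.1, 0.9, 5.4]
width: 0.0113
gripper_force: 40.4
clock: 11.48
position: [0.5299, 0.1111, 0.0831]
ee_rot: [0.001, -0.353, 0.936, 0.0]
contact_force: [-0.7, 0.9, 5.1]
width: 0.0112
gripper_force: 40.4
[ 0.26507104 -0.09258304  0.04659138]
```

```bash
python3 -m pendant '[{"dx":0,"dy":0,"dz":0,"rx":0,"ry":0,"rz":1.0,"hand":0.005},{"dx":0,"dy":0,"dz":0,"rx":0,"ry":0,"rz":1.0,"hand":0.005},{"dx":0,"dy":0,"dz":0,"rx":0,"ry":0,"rz":0,"hand":0.005}]'; python3 -m pendant '[{"dx":0,"dy":0,"dz":0,"rx":0,"ry":0,"rz":1.0,"hand":0.005},{"dx":0,"dy":0,"dz":0,"rx":0,"ry":0,"rz":1.0,"hand":0.005},{"dx":0,"dy":0,"dz":0,"rx":0,"ry":0,"rz":0,"hand":0.005}]';python3 -c "
from rig import manip;print(manip.get_state()['moment'])"
```

```text
clock: 11.73
position: [0.5298, 0.1111, 0.0829]
ee_rot: [0.001, -0.337, 0.942, 0.0]
contact_force: [-0.7, 1.9, 4.4]
width: 0.0108
gripper_force: 40.4
clock: 11.98
position: [0.5298, 0.1111, 0.0828]
ee_rot: [0.0, -0.32, 0.947, 0.0]
contact_force: [0.4, 1.3, 4.7]
width: 0.0109
gripper_force: 40.3
[ 0.41165085 -0.0944161  -0.0121643 ]
```

```bash
python3 -m pendant '[{"dx":0,"dy":0,"dz":0.0001,"rx":0,"ry":0,"rz":1.0,"hand":0.005},{"dx":0,"dy":0,"dz":0,"rx":0,"ry":0,"rz":0.5,"hand":0.005},{"dx":0,"dy":0,"dz":0,"rx":0,"ry":0,"rz":0,"hand":0.005}]'; python3 -m pendant '[{"dx":0,"dy":0,"dz":0.0001,"rx":0,"ry":0,"rz":1.0,"hand":0.005},{"dx":0,"dy":0,"dz":0,"rx":0,"ry":0,"rz":1.0,"hand":0.005},{"dx":0,"dy":0,"dz":0,"rx":0,"ry":0,"rz":0,"hand":0.005}]';python3 -c "
from rig import manip;s=manip.get_state();print(s['moment'],s['qd'].round(4))"
```

```text
clock: 12.23
position: [0.5294, 0.1104, 0.0819]
ee_rot: [-0.0, -0.307, 0.952, -0.0]
contact_force: [1.7, -0.8, -0.4]
width: 0.0111
gripper_force: 39.7
clock: 12.48
position: [0.5294, 0.1106, 0.082]
ee_rot: [-0.0, -0.29, 0.957, -0.0]
contact_force: [2.3, 0.2, -0.6]
width: 0.011
gripper_force: 39.5
[-0.05136175 -0.30102441 -0.039281  ] [-0.0009 -0.0005  0.0011 -0.0015  0.0012 -0.0256]
```

The force vanished at a pointer yaw of about 0.62, so the keyway is over the key. I lower gently.

```bash
python3 -m pendant '[{"dx":0,"dy":0,"dz":0.0005,"rx":0,"ry":0,"rz":0,"hand":0.005},{"dx":0,"dy":0,"dz":0.0005,"rx":0,"ry":0,"rz":0,"hand":0.005},{"dx":0,"dy":0,"dz":0,"rx":0,"ry":0,"rz":0,"hand":0.005}]'; python3 -m pendant '[{"dx":0,"dy":0,"dz":0.0005,"rx":0,"ry":0,"rz":0,"hand":0.005},{"dx":0,"dy":0,"dz":0.0005,"rx":0,"ry":0,"rz":0,"hand":0.005},{"dx":0,"dy":0,"dz":0,"rx":0,"ry":0,"rz":0,"hand":0.005}]'
```

```text
clock: 12.73
position: [0.5294, 0.1106, 0.0813]
ee_rot: [-0.0, -0.291, 0.957, -0.0]
contact_force: [0.3, -0.3, -0.5]
width: 0.0108
gripper_force: 39.6
clock: 12.98
position: [0.5295, 0.1108, 0.0804]
ee_rot: [0.0, -0.291, 0.957, -0.0]
contact_force: [1.4, -1.0, 0.0]
width: 0.0115
gripper_force: 39.7
```

Free, 3 mm down. Continuing down to about TCP 0.0735.

```bash
python3 -m pendant '[{"dx":0,"dy":0,"dz":0.001,"rx":0,"ry":0,"rz":0,"hand":0.005},{"dx":0,"dy":0,"dz":0.001,"rx":0,"ry":0,"rz":0,"hand":0.005},{"dx":0,"dy":0,"dz":0.001,"rx":0,"ry":0,"rz":0,"hand":0.005},{"dx":0,"dy":0,"dz":0,"rx":0,"ry":0,"rz":0,"hand":0.005}]'; python3 -m pendant '[{"dx":0,"dy":0,"dz":0.001,"rx":0,"ry":0,"rz":0,"hand":0.005},{"dx":0,"dy":0,"dz":0.001,"rx":0,"ry":0,"rz":0,"hand":0.005},{"dx":0,"dy":0,"dz":0,"rx":0,"ry":0,"rz":0,"hand":0.005}]'
```

```text
clock: 13.32
position: [0.5295, 0.1108, 0.0772]
ee_rot: [0.0, -0.291, 0.957, 0.0]
contact_force: [0.7, -0.8, -1.2]
width: 0.0113
gripper_force: 39.7
clock: 13.57
position: [0.5296, 0.1108, 0.0752]
ee_rot: [0.0, -0.291, 0.957, 0.0]
contact_force: [0.4, -0.6, -0.9]
width: 0.0109
gripper_force: 39.7
```

```bash
python3 -m pendant '[{"dx":0,"dy":0,"dz":0.0005,"rx":0,"ry":0,"rz":0,"hand":0.005},{"dx":0,"dy":0,"dz":0.0005,"rx":0,"ry":0,"rz":0,"hand":0.005},{"dx":0,"dy":0,"dz":0,"rx":0,"ry":0,"rz":0,"hand":0.005}]'; python3 -m pendant '[{"dx":0,"dy":0,"dz":0.0005,"rx":0,"ry":0,"rz":0,"hand":0.005},{"dx":0,"dy":0,"dz":0,"rx":0,"ry":0,"rz":0,"hand":0.005}]'
```

```text
clock: 13.82
position: [0.5296, 0.1108, 0.0744]
ee_rot: [0.0, -0.291, 0.957, 0.0]
contact_force: [1.5, -1.1, -0.1]
width: 0.0113
gripper_force: 39.7
clock: 13.98
position: [0.5296, 0.1108, 0.0739]
ee_rot: [0.0, -0.291, 0.957, 0.0]
contact_force: [0.9, -0.5, -1.2]
width: 0.0107
gripper_force: 39.7
```

```bash
python3 -m pendant '[{"dx":0,"dy":0,"dz":0.0004,"rx":0,"ry":0,"rz":0,"hand":0.005},{"dx":0,"dy":0,"dz":0,"rx":0,"ry":0,"rz":0,"hand":0.005}]'; python3 -m pendant '[{"dx":0,"dy":0,"dz":0.0004,"rx":0,"ry":0,"rz":0,"hand":0.005},{"dx":0,"dy":0,"dz":0,"rx":0,"ry":0,"rz":0,"hand":0.005}]';  python3 -m pendant '[{"dx":0,"dy":0,"dz":0.0003,"rx":0,"ry":0,"rz":0,"hand":0.005},{"dx":0,"dy":0,"dz":0,"rx":0,"ry":0,"rz":0,"hand":0.005}]'
```

```text
clock: 14.15
position: [0.5296, 0.1108, 0.0735]
ee_rot: [0.0, -0.291, 0.957, 0.0]
contact_force: [1.0, -0.7, -0.1]
width: 0.0115
gripper_force: 39.7
clock: 14.32
position: [0.5296, 0.1108, 0.0734]
ee_rot: [0.0, -0.291, 0.957, -0.0]
contact_force: [0.9, -0.3, 3.1]
width: 0.0112
gripper_force: 40.1
clock: 14.48
position: [0.5296, 0.1108, 0.0734]
ee_rot: [0.0, -0.291, 0.957, -0.0]
contact_force: [0.2, -0.4, 5.0]
width: 0.0112
gripper_force: 40.5
```

```bash
python3 -m pendant '[{"dx":0,"dy":0,"dz":-0.0001,"rx":0,"ry":0,"rz":1.5,"hand":0.005},{"dx":0,"dy":0,"dz":0,"rx":0,"ry":0,"rz":2,"hand":0.005},{"dx":0,"dy":0,"dz":0,"rx":0,"ry":0,"rz":2,"hand":0.005},{"dx":0,"dy":0,"dz":0,"rx":0,"ry":0,"rz":2,"hand":0.005},{"dx":0,"dy":0,"dz":0,"rx":0,"ry":0,"rz":2,"hand":0.005},{"dx":0,"dy":0,"dz":0,"rx":0,"ry":0,"rz":2,"hand":0.005}]';python3 -c "
from rig import manip;s=manip.get_state();print(s['moment'],s['position'])"
python3 -m pendant '[{"dx":0,"dy":0,"dz":0,"rx":0,"ry":0,"rz":2,"hand":0.005},{"dx":0,"dy":0,"dz":0,"rx":0,"ry":0,"rz":2,"hand":0.005},{"dx":0,"dy":0,"dz":0,"rx":0,"ry":0,"rz":2,"hand":0.005},{"dx":0,"dy":0,"dz":0,"rx":0,"ry":0,"rz":2,"hand":0.005},{"dx":0,"dy":0,"dz":0,"rx":0,"ry":0,"rz":2,"hand":0.005},{"dx":0,"dy":0,"dz":0,"rx":0,"ry":0,"rz":2,"hand":0.005}]';python3 -c "
from rig import manip;s=manip.get_state();print(s['moment'],s['position'])"
```

```text
clock: 14.98
position: [0.5297, 0.1114, 0.0734]
ee_rot: [0.0, -0.193, 0.981, 0.0]
contact_force: [0.3, 1.7, 3.0]
width: 0.0114
gripper_force: 40.3
[ 0.13103886 -0.13460719  0.08845726] [0.52972011 0.1113616  0.07342072]
clock: 15.48
position: [0.5299, 0.1115, 0.0734]
ee_rot: [0.001, -0.089, 0.996, 0.001]
contact_force: [-0.0, 1.8, 4.1]
width: 0.011
gripper_force: 40.3
[ 0.24229266 -0.09123459  0.08949681] [0.52987016 0.11149887 0.0734172 ]
```

```bash
python3 -m pendant '[{"dx":0,"dy":0,"dz":0,"rx":0,"ry":0,"rz":2,"hand":0.005},{"dx":0,"dy":0,"dz":0,"rx":0,"ry":0,"rz":2,"hand":0.005},{"dx":0,"dy":0,"dz":0,"rx":0,"ry":0,"rz":2,"hand":0.005},{"dx":0,"dy":0,"dz":0,"rx":0,"ry":0,"rz":2,"hand":0.005},{"dx":0,"dy":0,"dz":0,"rx":0,"ry":0,"rz":2,"hand":0.005},{"dx":0,"dy":0,"dz":0,"rx":0,"ry":0,"rz":2,"hand":0.005},{"dx":0,"dy":0,"dz":0,"rx":0,"ry":0,"rz":2,"hand":0.005},{"dx":0,"dy":0,"dz":0,"rx":0,"ry":0,"rz":2,"hand":0.005}]';python3 -c "
from rig import manip;s=manip.get_state();print(s['moment'],s['position'])"
python3 -m pendant '[{"dx":0,"dy":0,"dz":0,"rx":0,"ry":0,"rz":2,"hand":0.005},{"dx":0,"dy":0,"dz":0,"rx":0,"ry":0,"rz":2,"hand":0.005},{"dx":0,"dy":0,"dz":0,"rx":0,"ry":0,"rz":2,"hand":0.005},{"dx":0,"dy":0,"dz":0,"rx":0,"ry":0,"rz":2,"hand":0.005},{"dx":0,"dy":0,"dz":0,"rx":0,"ry":0,"rz":2,"hand":0.005},{"dx":0,"dy":0,"dz":0,"rx":0,"ry":0,"rz":2,"hand":0.005},{"dx":0,"dy":0,"dz":0,"rx":0,"ry":0,"rz":2,"hand":0.005},{"dx":0,"dy":0,"dz":0,"rx":0,"ry":0,"rz":2,"hand":0.005},{"dx":0,"dy":0,"dz":0,"rx":0,"ry":0,"rz":2,"hand":0.005},{"dx":0,"dy":0,"dz":0,"rx":0,"ry":0,"rz":2,"hand":0.005}]';python3 -c "
from rig import manip;s=manip.get_state();print(s['moment'],s['position'])"
```

```text
clock: 16.15
position: [0.5301, 0.1117, 0.0734]
ee_rot: [0.001, 0.051, 0.999, 0.001]
contact_force: [1.1, 1.5, 3.5]
width: 0.0109
gripper_force: 40.2
[ 0.31214109 -0.1957263   0.08957269] [0.53011875 0.11171777 0.07341607]
clock: 16.98
position: [0.5305, 0.1119, 0.0734]
ee_rot: [0.001, 0.223, 0.975, 0.001]
contact_force: [1.9, 2.9, 2.7]
width: 0.0115
gripper_force: 40.1
[ 0.39422514 -0.26358179  0.13216158] [0.5304699  0.11185129 0.07344177]
```

```bash
python3 -m pendant '[{"dx":0,"dy":0,"dz":0,"rx":0,"ry":0,"rz":1.5,"hand":0.005},{"dx":0,"dy":0,"dz":0,"rx":0,"ry":0,"rz":1.5,"hand":0.005},{"dx":0,"dy":0,"dz":0,"rx":0,"ry":0,"rz":0,"hand":0.005}]';python3 -c "
from rig import manip;s=manip.get_state();print(s['moment'])"
python3 -m pendant '[{"dx":0,"dy":0,"dz":0,"rx":0,"ry":0,"rz":1.5,"hand":0.005},{"dx":0,"dy":0,"dz":0,"rx":0,"ry":0,"rz":1.5,"hand":0.005},{"dx":0,"dy":0,"dz":0,"rx":0,"ry":0,"rz":0,"hand":0.005}]';python3 -c "
from rig import manip;s=manip.get_state();print(s['moment'])"
```

```text
clock: 17.23
position: [0.5305, 0.1118, 0.0735]
ee_rot: [0.001, 0.248, 0.969, 0.001]
contact_force: [2.6, 2.7, 3.1]
width: 0.0112
gripper_force: 40.2
[ 0.53950371 -0.42316069  0.06893335]
clock: 17.48
position: [0.5305, 0.1118, 0.0735]
ee_rot: [0.001, 0.273, 0.962, 0.001]
contact_force: [1.8, 3.3, 3.3]
width: 0.0109
gripper_force: 40.2
[ 0.69525003 -0.45297834  0.11237953]
```

Lateral load is only about 4 N (the moments match that force at the wrist lever). I ease it with a small +y shift and go on.

```bash
python3 -m pendant '[{"dx":0,"dy":0.0003,"dz":0,"rx":0,"ry":0,"rz":1,"hand":0.005},{"dx":0,"dy":0,"dz":0,"rx":0,"ry":0,"rz":1,"hand":0.005},{"dx":0,"dy":0,"dz":0,"rx":0,"ry":0,"rz":0,"hand":0.005}]';python3 -c "
from rig import manip;s=manip.get_state();print(s['moment'])"
python3 -m pendant '[{"dx":0,"dy":0,"dz":0,"rx":0,"ry":0,"rz":1,"hand":0.005},{"dx":0,"dy":0,"dz":0,"rx":0,"ry":0,"rz":1,"hand":0.005},{"dx":0,"dy":0,"dz":0,"rx":0,"ry":0,"rz":0,"hand":0.005}]';python3 -c "
from rig import manip;s=manip.get_state();print(s['moment'],s['ee_rot'])"
```

```text
clock: 17.73
position: [0.5306, 0.1118, 0.0734]
ee_rot: [0.001, 0.29, 0.957, 0.001]
contact_force: [2.1, 4.1, 5.4]
width: 0.0114
gripper_force: 40.4
[ 0.7321318  -0.41655786  0.06672791]
clock: 17.98
position: [0.5306, 0.1118, 0.0734]
ee_rot: [0.001, 0.307, 0.952, 0.001]
contact_force: [1.9, 4.0, 5.7]
width: 0.0108
gripper_force: 40.4
[ 0.75397098 -0.45543766  0.02606935] [7.93953208e-04 3.06972389e-01 9.51717565e-01 9.99613520e-04]
```

```bash
python3 -m pendant '[{"dx":0,"dy":0.0005,"dz":-0.0001,"rx":0,"ry":0,"rz":0.7,"hand":0.005},{"dx":0,"dy":0,"dz":0,"rx":0,"ry":0,"rz":0.8,"hand":0.005},{"dx":0,"dy":0,"dz":0,"rx":0,"ry":0,"rz":0,"hand":0.005}]';python3 -c "
from rig import manip;s=manip.get_state();print(s['moment'],s['ee_rot'])"
python3 -m pendant '[{"dx":0,"dy":0,"dz":0,"rx":0,"ry":0,"rz":0.8,"hand":0.005},{"dx":0,"dy":0,"dz":0,"rx":0,"ry":0,"rz":0,"hand":0.005}]';python3 -c "
from rig import manip;s=manip.get_state();print(s['moment'],s['ee_rot'])"
```

```text
clock: 18.23
position: [0.5307, 0.1118, 0.0734]
ee_rot: [0.001, 0.319, 0.948, 0.001]
contact_force: [1.8, 3.3, 6.1]
width: 0.0114
gripper_force: 40.5
[ 0.7246783  -0.46097719  0.06410309] [6.25341921e-04 3.19444733e-01 9.47604514e-01 5.96832166e-04]
clock: 18.4
position: [0.5306, 0.1118, 0.0735]
ee_rot: [0.001, 0.326, 0.945, 0.001]
contact_force: [1.5, 4.0, 5.7]
width: 0.011
gripper_force: 40.5
[ 0.68654256 -0.39679412  0.08254152] [6.32728098e-04 3.26052412e-01 9.45351285e-01 6.09776577e-04]
```

```bash
cat > st.py <<'E'
from h import *
s=manip.get_state();q=s['ee_rot'];print('knob yaw %.4f mz %.3f f %s q6 %.4f'%(2*np.arctan2(q[2],q[1])-np.pi,s['moment'][2],s['contact_force'].round(1),s['qpos'][5]))
E
python3 -m pendant '[{"dx":0,"dy":0,"dz":0,"rx":0,"ry":0,"rz":0.6,"hand":0.005},{"dx":0,"dy":0,"dz":0,"rx":0,"ry":0,"rz":0,"hand":0.005}]'>/dev/null; python3 st.py
python3 -m pendant '[{"dx":0,"dy":0,"dz":0,"rx":0,"ry":0,"rz":0.6,"hand":0.005},{"dx":0,"dy":0,"dz":0,"rx":0,"ry":0,"rz":0,"hand":0.005}]'>/dev/null; python3 st.py
```

```text
knob yaw -0.6746 mz 0.093 f [2.2 3.4 5.4] q6 -0.8177
knob yaw -0.6850 mz 0.130 f [2.4 3.4 6. ] q6 -0.8073
```

```bash
python3 -m pendant '[{"dx":0,"dy":0,"dz":0,"rx":0,"ry":0,"rz":0.6,"hand":0.005},{"dx":0,"dy":0,"dz":0,"rx":0,"ry":0,"rz":0,"hand":0.005}]'>/dev/null; python3 st.py
```

```text
knob yaw -0.6955 mz 0.145 f [2.4 3.2 4.8] q6 -0.7968
```

```bash
for i in 1 2; do python3 -m pendant '[{"dx":0,"dy":0,"dz":0,"rx":0,"ry":0,"rz":0,"hand":0.005}]'>/dev/null; python3 st.py; done
python3 -m pendant '[{"dx":0,"dy":0,"dz":0,"rx":0,"ry":0,"rz":0.5,"hand":0.005},{"dx":0,"dy":0,"dz":0,"rx":0,"ry":0,"rz":0,"hand":0.005}]'>/dev/null; python3 st.py; for i in 1 2; do python3 -m pendant '[{"dx":0,"dy":0,"dz":0,"rx":0,"ry":0,"rz":0,"hand":0.005}]'>/dev/null; python3 st.py; done
```

```text
knob yaw -0.6952 mz 0.089 f [2.  3.5 5.8] q6 -0.7971
knob yaw -0.6952 mz 0.114 f [3.5 3.7 5.3] q6 -0.7971
knob yaw -0.7042 mz 0.116 f [2.4 3.9 5. ] q6 -0.7881
knob yaw -0.7040 mz 0.110 f [2.8 3.2 5.6] q6 -0.7884
knob yaw -0.7039 mz 0.125 f [3.2 5.1 6.5] q6 -0.7884
```

```bash
python3 -m pendant '[{"dx":0,"dy":0,"dz":0,"rx":0,"ry":0,"rz":0.6,"hand":0.005},{"dx":0,"dy":0,"dz":0,"rx":0,"ry":0,"rz":0,"hand":0.005}]'>/dev/null; for i in 1 2 3; do python3 -m pendant '[{"dx":0,"dy":0,"dz":0,"rx":0,"ry":0,"rz":0,"hand":0.005}]'>/dev/null; python3 st.py; done
```

```text
knob yaw -0.7145 mz 0.058 f [1.5 2.9 5.7] q6 -0.7779
knob yaw -0.7144 mz 0.096 f [1.3 3.8 5.3] q6 -0.7779
knob yaw -0.7144 mz 0.117 f [2.7 2.8 5.6] q6 -0.7779
```

```bash
python3 -m pendant '[{"dx":0,"dy":0,"dz":0,"rx":0,"ry":0,"rz":0.6,"hand":0.005},{"dx":0,"dy":0,"dz":0,"rx":0,"ry":0,"rz":0,"hand":0.005}]'>/dev/null; for i in 1 2 3; do python3 -m pendant '[{"dx":0,"dy":0,"dz":0,"rx":0,"ry":0,"rz":0,"hand":0.005}]'>/dev/null; python3 st.py; done
```

```text
knob yaw -0.7249 mz 0.087 f [3.2 4.4 5.2] q6 -0.7674
knob yaw -0.7249 mz 0.088 f [2.8 2.7 5.2] q6 -0.7674
knob yaw -0.7249 mz 0.108 f [3.  3.7 5.8] q6 -0.7674
```

```bash
for k in 1; do python3 -m pendant '[{"dx":0,"dy":0,"dz":0,"rx":0,"ry":0,"rz":0.6,"hand":0.005},{"dx":0,"dy":0,"dz":0,"rx":0,"ry":0,"rz":0,"hand":0.005}]'>/dev/null; for i in 1 2 3; do python3 -m pendant '[{"dx":0,"dy":0,"dz":0,"rx":0,"ry":0,"rz":0,"hand":0.005}]'>/dev/null; python3 st.py; done; done; python3 - <<'E'
from h import *
w=cam('wrist');import pickle;pickle.dump(w,open('w7.pkl','wb'))
u,v=map(int,pix(w,[.5303,.1106,.08]));print(u,v);save('w7',cv2.resize(w['f'][v-90:v+110,u-130:u+130],None,fx=3,fy=3,interpolation=cv2.INTER_CUBIC))
c=cam('top');u,v=map(int,pix(c,[.54,.1,.06]));a=cv2.resize(c['f'][v-30:v+30,u-40:u+40],None,fx=5,fy=5,interpolation=cv2.INTER_CUBIC)
c=cam('scene');u,v=map(int,pix(c,[.54,.1,.06]));b=cv2.resize(c['f'][v-30:v+30,u-40:u+40],None,fx=5,fy=5,interpolation=cv2.INTER_CUBIC)
save('ts',np.vstack([np.hstack([a,b]),cv2.resize(w['f'][60:320,146:494],(800,300))[:, :]]))
E
```

```text
knob yaw -0.7354 mz 0.111 f [3.  3.7 5.4] q6 -0.7569
knob yaw -0.7354 mz 0.112 f [2.1 4.2 5.5] q6 -0.7569
knob yaw -0.7354 mz 0.121 f [2.8 3.5 5.6] q6 -0.7570
318 263
```

View pics/ts.png

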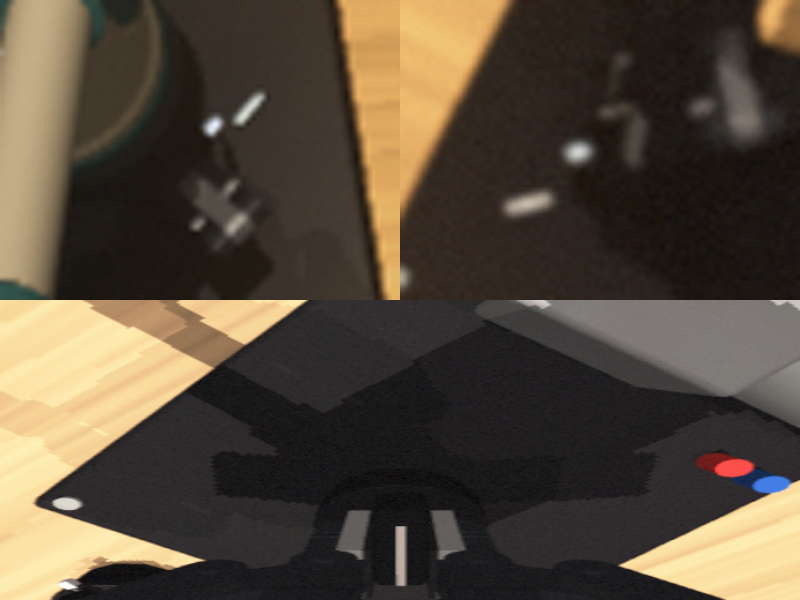

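In the crops, the white pointer tip shows in the top view at (212,126) next to the index bar at (250,109). In the scene view they are at (577,152) and (528,203). So the pointer is near the bar; I measure the angles.

```bash
cat > ptr.py <<'E'
from h import *
S0=np.array([.5303,.1106])
def cen(c,near,r=5):
    u,v=map(int,np.round(near));g=cv2.cvtColor(c['f'],cv2.COLOR_RGB2GRAY).astype(float)[v-r:v+r+1,u-r:u+r+1]
    m=np.clip(g-100,0,None);yy,xx=np.mgrid[v-r:v+r+1,u-r:u+r+1];return (m*xx).sum()/m.sum(),(m*yy).sum()/m.sum()
def go(tp,tb,sp,sb):
    t,s=cam('top'),cam('scene')
    P=[cen(t,tp,4),cen(t,tb,4),cen(s,sp,4),cen(s,sb,5)]
    T=meet(t,P[0],s,P[2]);B=meet(t,P[1],s,P[3]);print(P,'tip',T,'bar',B)
    for c,a,b in ((t,P[0],P[1]),(s,P[2],P[3])):
        tip=onz(c,*a,.069)[:2];bar=onz(c,*b,.042)[:2]
        ax=bar-.040*np.array([np.cos(-.68),np.sin(-.68)]);d=tip-ax
        print('tip',tip,'bar',bar,'axis from bar',ax,'pointer r,ang',np.hypot(*d),np.arctan2(d[1],d[0]))
E
python3 - <<'E'
from ptr import *
t=cam('top');s=cam('scene')
o=lambda c:[int(x) for x in pix(c,[.54,.1,.06])]
a,b=o(t),o(s);f=lambda o,x,y:(o[0]-40+x/5,o[1]-30+y/5)
go(f(a,212,126),f(a,250,109),f(b,177,152),f(b,128,203))
E
```

```text
[(np.float64(249.1728045325779), np.float64(193.76062322946174)), (np.float64(256.24463118580763), np.float64(190.43230625583567)), (np.float64(384.1426886792453), np.float64(239.89033018867926)), (np.float64(374.18638297872343), np.float64(250.2323404255319))] tip (array([0.55056013, 0.09495557, 0.07125208]), np.float64(0.0006518422828903586)) bar (array([0.5634396 , 0.0847555 , 0.04342376]), np.float64(0.0007704390037721354))
tip [0.55088335 0.0956589 ] bar [0.56357409 0.08533391] axis from bar [0.53247118 0.11048563] pointer r,ang 0.023639789099464112 -0.6779449561888063
tip [0.54936551 0.09415616] bar [0.56282934 0.08408426] axis from bar [0.53172643 0.10923598] pointer r,ang 0.023206429914533318 -0.7073374611005967
```

```bash
python3 -m pendant '[{"dx":0,"dy":0,"dz":0,"rx":0,"ry":0,"rz":0.6,"hand":0.005},{"dx":0,"dy":0,"dz":0,"rx":0,"ry":0,"rz":0,"hand":0.005}]'>/dev/null; for i in 1 2 3; do python3 -m pendant '[{"dx":0,"dy":0,"dz":0,"rx":0,"ry":0,"rz":0,"hand":0.005}]'>/dev/null; python3 st.py; done
```

```text
knob yaw -0.7459 mz 0.113 f [2.8 3.5 5.8] q6 -0.7465
knob yaw -0.7459 mz 0.076 f [3.7 3.7 5.9] q6 -0.7464
knob yaw -0.7459 mz 0.134 f [3.  3.8 4.9] q6 -0.7465
```

```bash
python3 -m pendant '[{"dx":0,"dy":0,"dz":0,"rx":0,"ry":0,"rz":0.6,"hand":0.005},{"dx":0,"dy":0,"dz":0,"rx":0,"ry":0,"rz":0,"hand":0.005}]'>/dev/null; for i in 1 2 3; do python3 -m pendant '[{"dx":0,"dy":0,"dz":0,"rx":0,"ry":0,"rz":0,"hand":0.005}]'>/dev/null; python3 st.py; done
```

```text
knob yaw -0.7564 mz 0.140 f [2.3 3.2 4.7] q6 -0.7360
knob yaw -0.7563 mz 0.099 f [2.8 4.7 5.1] q6 -0.7360
knob yaw -0.7564 mz -0.012 f [1.5 4.4 6. ] q6 -0.7360
```

```bash
cat >> st.py <<'E'
import sys
if len(sys.argv)>1:
    from ptr import go
    go((249.2,193.8),(256.2,190.4),(384.1,239.9),(374.2,250.2))
E
for k in 1; do python3 -m pendant '[{"dx":0,"dy":0,"dz":0,"rx":0,"ry":0,"rz":0.7,"hand":0.005},{"dx":0,"dy":0,"dz":0,"rx":0,"ry":0,"rz":0,"hand":0.005}]'>/dev/null; for i in 1 2 3 4 ; do python3 -m pendant '[{"dx":0,"dy":0,"dz":0,"rx":0,"ry":0,"rz":0,"hand":0.005}]'>/dev/null; python3 st.py; done; done; python3 st.py 1
```

```text
knob yaw -0.7686 mz 0.106 f [2.9 4.4 5.3] q6 -0.7237
knob yaw -0.7685 mz 0.049 f [2.  3.1 5.6] q6 -0.7238
knob yaw -0.7686 mz 0.096 f [2.4 3.6 5.7] q6 -0.7238
knob yaw -0.7686 mz 0.052 f [1.8 4.2 6.3] q6 -0.7238
knob yaw -0.7686 mz 0.052 f [1.8 4.2 6.3] q6 -0.7238
[(np.float64(249.47619047619048), np.float64(193.77880184331798)), (np.float64(256.2413793103448), np.float64(190.43522833178005)), (np.float64(383.9052511415525), np.float64(239.5445205479452)), (np.float64(374.1656600517688), np.float64(250.22519413287316))] tip (array([0.5504153 , 0.09429146, 0.0716243 ]), np.float64(0.0005642062084107109)) bar (array([0.56344186, 0.08473964, 0.04343317]), np.float64(0.0008179568627323038))
tip [0.55083444 0.09502083] bar [0.56356774 0.08534088] axis from bar [0.53246483 0.1104926 ] pointer r,ang 0.02401703425273432 -0.6999765194764761
tip [0.5489735  0.09344249] bar [0.56283786 0.08404528] axis from bar [0.53173495 0.109197  ] pointer r,ang 0.023353205649390217 -0.7404479487819986
```

```bash
for k in 1; do python3 -m pendant '[{"dx":0,"dy":0,"dz":0,"rx":0,"ry":0,"rz":0.7,"hand":0.005},{"dx":0,"dy":0,"dz":0,"rx":0,"ry":0,"rz":0,"hand":0.005}]'>/dev/null; for i in 1 2 3 4 ; do python3 -m pendant '[{"dx":0,"dy":0,"dz":0,"rx":0,"ry":0,"rz":0,"hand":0.005}]'>/dev/null; python3 st.py; done; done; python3 st.py 1
```

```text
knob yaw -0.7808 mz 0.082 f [3.  3.  4.4] q6 -0.7115
knob yaw -0.7808 mz 0.114 f [2.4 3.4 5. ] q6 -0.7115
knob yaw -0.7808 mz 0.042 f [1.9 3.  5.1] q6 -0.7115
knob yaw -0.7808 mz 0.079 f [2.7 4.  5.3] q6 -0.7115
knob yaw -0.7808 mz 0.079 f [2.7 4.  5.3] q6 -0.7115
[(np.float64(249.77678571428572), np.float64(193.88571428571427)), (np.float64(256.2429906542056), np.float64(190.43551401869158)), (np.float64(384.2772373540856), np.float64(239.32879377431905)), (np.float64(374.17431972789115), np.float64(250.22874149659864))] tip (array([0.54993289, 0.0941434 , 0.07165807]), np.float64(0.0005252265712838506)) bar (array([0.56343888, 0.08474609, 0.04342417]), np.float64(0.0007990215810035621))
tip [0.55059614 0.09438532] bar [0.56356705 0.08533737] axis from bar [0.53246414 0.11048909] pointer r,ang 0.024250791165976206 -0.7262244594350076
tip [0.54819997 0.09376436] bar [0.56283532 0.08406218] axis from bar [0.53173241 0.1092139 ] pointer r,ang 0.02258027322732548 -0.753513362553951
```

```bash
python3 st.py; python3 - <<'E'
from h import *
t=cam('top');f=cv2.imread('pics/top.png')[:,:,::-1].astype(int)
m=np.zeros(f.shape[:2],np.uint8);m[150:270,140:296]=(f.max(2)<80)[150:270,140:296]
# right edge (pos side, far from motor) & top edge, base top z=.04, subpixel-ish by fitLine
pts=[]
for v in range(175,228):
    xs=np.nonzero(m[v,240:296])[0]; pts.append((240+xs.max()+.5,v))
P=np.array([onz(t,*p,.04)[:2] for p in pts]);l=cv2.fitLine(P.astype(np.float32),cv2.DIST_HUBER,0,1e-4,1e-4).ravel()
print('right edge dir',np.arctan2(l[1],l[0]), 'pt',l[2:])
pts=[]
for u in range(205,262):
    ys=np.nonzero(m[150:200,u])[0]; pts.append((u,150+ys.min()-.5))
Q=np.array([onz(t,*p,.04)[:2] for p in pts]);k=cv2.fitLine(Q.astype(np.float32),cv2.DIST_HUBER,0,1e-4,1e-4).ravel()
print('top edge dir',np.arctan2(k[1],k[0]),k[2:])
E
```

```text
knob yaw -0.7808 mz 0.073 f [3.1 3.9 5.7] q6 -0.7115
right edge dir 0.15768993 pt [0.5401909  0.03673685]
top edge dir -1.4136952 [0.6125618  0.13753755]
```

```bash
for k in 1; do python3 -m pendant '[{"dx":0,"dy":0,"dz":0,"rx":0,"ry":0,"rz":0.6,"hand":0.005},{"dx":0,"dy":0,"dz":0,"rx":0,"ry":0,"rz":0,"hand":0.005}]'>/dev/null; for i in 1 2 3 4 ; do python3 -m pendant '[{"dx":0,"dy":0,"dz":0,"rx":0,"ry":0,"rz":0,"hand":0.005}]'>/dev/null; python3 st.py; done; done
```

```text
knob yaw -0.7913 mz 0.055 f [2.8 3.2 5.2] q6 -0.7011
knob yaw -0.7912 mz 0.071 f [2.  3.8 5.4] q6 -0.7011
knob yaw -0.7912 mz 0.055 f [2.4 4.3 5.4] q6 -0.7011
knob yaw -0.7912 mz 0.075 f [2.6 3.4 6. ] q6 -0.7011
```

```bash
for k in 1; do python3 -m pendant '[{"dx":0,"dy":0,"dz":0,"rx":0,"ry":0,"rz":0.6,"hand":0.005},{"dx":0,"dy":0,"dz":0,"rx":0,"ry":0,"rz":0,"hand":0.005}]'>/dev/null; for i in 1 2 3 4 ; do python3 -m pendant '[{"dx":0,"dy":0,"dz":0,"rx":0,"ry":0,"rz":0,"hand":0.005}]'>/dev/null; python3 st.py; done; done; python3 st.py 1|grep -v '\[('
```

```text
knob yaw -0.8016 mz 0.073 f [2.7 3.4 5.9] q6 -0.6907
knob yaw -0.8017 mz 0.083 f [2.  3.9 5.6] q6 -0.6906
knob yaw -0.8017 mz 0.102 f [2.5 3.7 4.5] q6 -0.6906
knob yaw -0.8017 mz 0.128 f [2.2 3.7 5.4] q6 -0.6906
knob yaw -0.8017 mz 0.128 f [2.2 3.7 5.4] q6 -0.6906
tip [0.5502818  0.09401692] bar [0.56358613 0.08533103] axis from bar [0.53248322 0.11048275] pointer r,ang 0.024246910804739102 -0.7465217926728027
tip [0.5481883  0.09314288] bar [0.56283353 0.08408527] axis from bar [0.53173062 0.10923699] pointer r,ang 0.02301903338361429 -0.7742296414620397
```

```bash
for k in 1; do python3 -m pendant '[{"dx":0,"dy":0,"dz":0,"rx":0,"ry":0,"rz":0.7,"hand":0.005},{"dx":0,"dy":0,"dz":0,"rx":0,"ry":0,"rz":0,"hand":0.005}]'>/dev/null; for i in 1 2 3 4 5; do python3 -m pendant '[{"dx":0,"dy":0,"dz":0,"rx":0,"ry":0,"rz":0,"hand":0.005}]'>/dev/null; python3 st.py; done; done
```

```text
knob yaw -0.8138 mz 0.148 f [2.9 4.8 5.5] q6 -0.6785
knob yaw -0.8138 mz 0.184 f [3.1 3.8 5.9] q6 -0.6785
knob yaw -0.8138 mz 0.099 f [2.2 3.  4.9] q6 -0.6785
knob yaw -0.8138 mz 0.119 f [1.7 3.7 4.7] q6 -0.6786
knob yaw -0.8137 mz 0.189 f [2.7 4.2 5.1] q6 -0.6786
```

```bash
for k in 1; do python3 -m pendant '[{"dx":0,"dy":0,"dz":0,"rx":0,"ry":0,"rz":0.7,"hand":0.005},{"dx":0,"dy":0,"dz":0,"rx":0,"ry":0,"rz":0,"hand":0.005}]'>/dev/null; for i in 1 2 3 4 5; do python3 -m pendant '[{"dx":0,"dy":0,"dz":0,"rx":0,"ry":0,"rz":0,"hand":0.005}]'>/dev/null; python3 st.py; done; done; python3 st.py 1|grep -v '\[('
```

```text
knob yaw -0.8259 mz 0.148 f [3.4 4.9 4.9] q6 -0.6664
knob yaw -0.8258 mz 0.209 f [2.4 4.5 5.2] q6 -0.6665
knob yaw -0.8259 mz 0.183 f [2.7 4.2 5.2] q6 -0.6665
knob yaw -0.8258 mz 0.200 f [2.2 4.6 4.2] q6 -0.6665
knob yaw -0.8258 mz 0.149 f [2.4 3.5 5.8] q6 -0.6665
knob yaw -0.8258 mz 0.149 f [2.4 3.5 5.8] q6 -0.6665
tip [0.54998637 0.09398097] bar [0.56355731 0.08534339] axis from bar [0.53245441 0.11049511] pointer r,ang 0.024084992536108178 -0.7555115101268616
tip [0.54802259 0.09293007] bar [0.56282229 0.08406272] axis from bar [0.53171938 0.10921444] pointer r,ang 0.02304289731339452 -0.7848202229434021
```

Torque rose to about 0.18 N m, so the spindle is at its stop. I unwind slightly, release and retreat.

```bash
python3 -m pendant '[{"dx":0,"dy":0,"dz":-0.0002,"rx":0,"ry":0,"rz":-1,"hand":0.005},{"dx":0,"dy":0,"dz":-0.0001,"rx":0,"ry":0,"rz":-1,"hand":0.005},{"dx":0,"dy":0,"dz":0,"rx":0,"ry":0,"rz":-1,"hand":0.005},{"dx":0,"dy":0,"dz":0,"rx":0,"ry":0,"rz":0,"hand":0.005}]'; python3 st.py; python3 -m pendant '[{"dx":0,"dy":0,"dz":0,"rx":0,"ry":0,"rz":0,"hand":0.02},{"dx":0,"dy":0,"dz":0,"rx":0,"ry":0,"rz":0,"hand":0.04},{"dx":0,"dy":0,"dz":0,"rx":0,"ry":0,"rz":0,"hand":0.05},{"dx":0,"dy":0,"dz":0,"rx":0,"ry":0,"rz":0,"hand":0.05},{"dx":0,"dy":0,"dz":-0.005,"rx":0,"ry":0,"rz":0,"hand":0.05},{"dx":0,"dy":0,"dz":-0.015,"rx":0,"ry":0,"rz":0,"hand":0.05},{"dx":0,"dy":0,"dz":-0.03,"rx":0,"ry":0,"rz":0,"hand":0.05},{"dx":0,"dy":0,"dz":-0.03,"rx":0,"ry":0,"rz":0,"hand":0.05},{"dx":-0.02,"dy":0,"dz":-0.03,"rx":0,"ry":0,"rz":0,"hand":0.05},{"dx":-0.02,"dy":0,"dz":0,"rx":0,"ry":0,"rz":0,"hand":0.05},{"dx":0,"dy":0,"dz":0,"rx":0,"ry":0,"rz":0,"hand":0.05},{"dx":0,"dy":0,"dz":0,"rx":0,"ry":0,"rz":0,"hand":0.05}]'
python3 - <<'E'
from h import *
w=cam('wrist');w=cam('wrist');import pickle;pickle.dump(w,open('w8.pkl','wb'))
u,v=map(int,pix(w,[.5303,.1106,.08]));v0,u0=max(v-70,0),max(u-90,0);print(u,v,u0,v0)
save('w8',cv2.resize(w['f'][v0:v0+130,u0:u0+180],None,fx=4.4,fy=4.4,interpolation=cv2.INTER_CUBIC))
E
python3 st.py 1|grep -v '\[('
```

```text
clock: 25.78
position: [0.5305, 0.1115, 0.0735]
ee_rot: [0.001, 0.377, 0.926, 0.0]
contact_force: [3.5, 2.5, 3.5]
width: 0.0106
gripper_force: 40.2
knob yaw -0.7723 mz 0.093 f [3.5 2.5 3.5] q6 -0.7198
clock: 26.78
position: [0.5587, 0.0829, 0.1836]
ee_rot: [-0.0, 0.378, 0.926, -0.0]
contact_force: [0.0, 0.3, 0.2]
width: 0.05
gripper_force: 0.0
320 159 230 89
knob yaw -0.7732 mz -0.055 f [-0.4  0.4  0.6] q6 -0.7725
tip [0.54974791 0.0951615 ] bar [0.57069485 0.08201531] axis from bar [0.53959194 0.10716703] pointer r,ang 0.015725022594811452 -0.868663506587416
tip [0.54970116 0.0933694 ] bar [0.56461409 0.08253081] axis from bar [0.53351118 0.10768253] pointer r,ang 0.021609743088568837 -0.7239458144578178
```

View pics/w8.png

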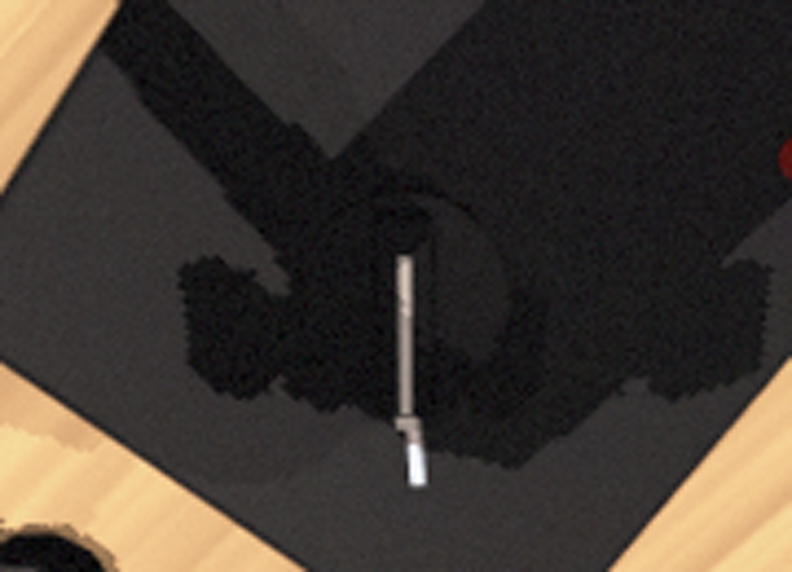

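The knob is seated and released. The bar line is vertical in the crop (x≈405, y 257 to 415), the pointer nose at (408,425), and the index bar right at its tip at (417,465), tilted slightly. I quantify the difference.

```bash
python3 - <<'E'
from h import *
import pickle;w=pickle.load(open('w8.pkl','rb'))
f=w['f'].astype(int).min(2)
def line(v0,v1,z):
    v0,v1=int(round(89+v0/4.4)),int(round(89+v1/4.4));m=np.clip(f[v0:v1+1,310:340]-70,0,None)
    r=np.arange(v0,v1+1);u=(m*np.arange(310,340)).sum(1)/m.sum(1)
    k=np.polyfit(r,u,1);a,b=[onz(w,np.polyval(k,x),x,z) for x in (v0,v1)];d=b-a
    return a,b,np.arctan2(d[1],d[0])
print('bar line',line(265,405,.093));print('index bar',line(445,480,.042))
a,b,_=line(265,405,.093);i=line(445,480,.042);c=(i[0]+i[1])/2
for A in ((.5303,.1106),(.530,.1112),(.5306,.1112)): d=c[:2]-A;print(np.hypot(*d),np.arctan2(d[1],d[0]))
y=np.arctan2(*(b-a)[:2][::-1]);n=np.array([-np.sin(y),np.cos(y)]);print('seat off knob line',n@(np.array([.5303,.1106])-a[:2]))
E
```

```text
bar line (array([0.52336886, 0.11828777, 0.093     ]), array([0.54270972, 0.0996422 , 0.093     ]), np.float64(-0.7670965433403707))
index bar (array([0.5601619 , 0.08591722, 0.042     ]), array([0.56700484, 0.08042682, 0.042     ]), np.float64(-0.6761690907954162))
0.04312860427490914 -0.6892491664223036
0.04374254336898765 -0.695473052773984
0.0432836003527979 -0.7043552684561272
seat off knob line -0.0007241025607543274
```

The spindle is at the stop, but the knob sits about 0.075 rad past index (keyway play). I'll re-grip and ease the knob back about 0.06 rad within the play, so the pointer faces the bar.

```bash
python3 -m pendant '[{"dx":0.02,"dy":0,"dz":0,"rx":0,"ry":0,"rz":0,"hand":0.04},{"dx":0.02,"dy":0,"dz":0.02,"rx":0,"ry":0,"rz":0,"hand":0.04},{"dx":0,"dy":0,"dz":0.03,"rx":0,"ry":0,"rz":0,"hand":0.04},{"dx":0,"dy":0,"dz":0.03,"rx":0,"ry":0,"rz":0,"hand":0.04},{"dx":0,"dy":0,"dz":0.018,"rx":0,"ry":0,"rz":0,"hand":0.04},{"dx":0,"dy":0,"dz":0.01,"rx":0,"ry":0,"rz":0,"hand":0.04},{"dx":0,"dy":0,"dz":0,"rx":0,"ry":0,"rz":0,"hand":0.04},{"dx":0,"dy":0,"dz":0,"rx":0,"ry":0,"rz":0,"hand":0.04}]'; python3 -m pendant '[{"dx":0,"dy":0,"dz":0,"rx":0,"ry":0,"rz":0,"hand":0.02},{"dx":0,"dy":0,"dz":0,"rx":0,"ry":0,"rz":0,"hand":0.005},{"dx":0,"dy":0,"dz":0,"rx":0,"ry":0,"rz":0,"hand":0.005},{"dx":0,"dy":0,"dz":0,"rx":0,"ry":0,"rz":0,"hand":0.005},{"dx":0,"dy":0,"dz":0,"rx":0,"ry":0,"rz":0,"hand":0.005}]' 20; python3 st.py
```

```text
clock: 27.65
position: [0.5299, 0.1117, 0.0752]
ee_rot: [-0.0, 0.377, 0.926, -0.0]
contact_force: [0.0, 0.3, 0.2]
width: 0.0395
gripper_force: 0.0
clock: 28.07
position: [0.5311, 0.1115, 0.0767]
ee_rot: [0.001, 0.377, 0.926, 0.001]
contact_force: [0.3, 0.3, 5.9]
width: 0.0114
gripper_force: 26.0
knob yaw -0.7730 mz 0.014 f [0.3 0.3 5.9] q6 -0.7192
```

```bash
python3 -m pendant '[{"dx":0,"dy":0,"dz":0,"rx":0,"ry":0,"rz":-1,"hand":0.005},{"dx":0,"dy":0,"dz":0,"rx":0,"ry":0,"rz":-1,"hand":0.005},{"dx":0,"dy":0,"dz":0,"rx":0,"ry":0,"rz":-1,"hand":0.005},{"dx":0,"dy":0,"dz":0,"rx":0,"ry":0,"rz":-0.5,"hand":0.005},{"dx":0,"dy":0,"dz":0,"rx":0,"ry":0,"rz":0,"hand":0.005},{"dx":0,"dy":0,"dz":0,"rx":0,"ry":0,"rz":0,"hand":0.005}]'; python3 st.py
```

```text
clock: 28.57
position: [0.5312, 0.1115, 0.0767]
ee_rot: [0.001, 0.349, 0.937, 0.001]
contact_force: [0.6, 0.2, 5.4]
width: 0.0115
gripper_force: 26.0
knob yaw -0.7120 mz -0.011 f [0.6 0.2 5.4] q6 -0.7803
```

```bash
python3 -m pendant '[{"dx":0,"dy":0,"dz":0,"rx":0,"ry":0,"rz":0,"hand":0.02},{"dx":0,"dy":0,"dz":0,"rx":0,"ry":0,"rz":0,"hand":0.04},{"dx":0,"dy":0,"dz":0,"rx":0,"ry":0,"rz":0,"hand":0.05},{"dx":0,"dy":0,"dz":0,"rx":0,"ry":0,"rz":0,"hand":0.05},{"dx":0,"dy":0,"dz":-0.005,"rx":0,"ry":0,"rz":0,"hand":0.05},{"dx":0,"dy":0,"dz":-0.015,"rx":0,"ry":0,"rz":0,"hand":0.05},{"dx":0,"dy":0,"dz":-0.03,"rx":0,"ry":0,"rz":0,"hand":0.05},{"dx":0,"dy":0,"dz":-0.03,"rx":0,"ry":0,"rz":0,"hand":0.05},{"dx":-0.02,"dy":0,"dz":-0.03,"rx":0,"ry":0,"rz":0,"hand":0.05},{"dx":-0.02,"dy":0,"dz":0,"rx":0,"ry":0,"rz":0,"hand":0.05},{"dx":0,"dy":0,"dz":0,"rx":0,"ry":0,"rz":0,"hand":0.05},{"dx":0,"dy":0,"dz":0,"rx":0,"ry":0,"rz":0,"hand":0.05}]'
python3 - <<'E'
from h import *
w=cam('wrist');w=cam('wrist')
f=w['f'].astype(int).min(2)
def line(A,B,z):
    A,B=pix(w,A),pix(w,B);v0,v1=int(A[1])+1,int(B[1]);u0=int(A[0])-12;m=np.clip(f[v0:v1+1,u0:u0+25]-70,0,None)
    r=np.arange(v0,v1+1);u=(m*np.arange(u0,u0+25)).sum(1)/m.sum(1);k=np.polyfit(r,u,1)
    a,b=[onz(w,np.polyval(k,x),x,z) for x in (v0,v1)];d=b-a;return a,b,np.arctan2(d[1],d[0]),np.abs(u-np.polyval(k,r)).max()
e=lambda r,z,t=-.71:[.5303+r*np.cos(t),.1106+r*np.sin(t),z]
print(line(e(-.006,.093),e(.014,.093),.093));print(line(e(.036,.042,-.69),e(.046,.042,-.69),.042))
E
```

```text
clock: 29.57
position: [0.5606, 0.0849, 0.1856]
ee_rot: [0.0, 0.349, 0.937, 0.0]
contact_force: [-0.0, 0.7, -0.4]
width: 0.0496
gripper_force: 0.0
(array([0.52633565, 0.11505451, 0.093     ]), array([0.54110453, 0.10233216, 0.093     ]), np.float64(-0.7110923441410699), np.float64(0.09176695799408208))
(array([0.55877098, 0.0868874 , 0.042     ]), array([0.56572705, 0.08154876, 0.042     ]), np.float64(-0.654593670204532), np.float64(0.1871244554349687))
```

```bash
python3 -c "
from rig import manip;print(manip.sign_off())"
```

```text
the job is handed in; nothing more can be done
None
```

The job is handed in: the knob is home on its collar, turned clockwise to the end stop and released; its pointer was eased back within the keyway play and measured about 0.02 rad from index, and nothing else was touched.

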